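# Change the agar plates on the light table and restart its timer

### The job

Change the agar plates on the light table: move the finished green plates from it into the teal tray, and lay out every fresh amber plate from the clear dispenser on the white lit panel, pushing the dispenser's orange spring slide in to eject one plate at a time onto its ledge. Set each plate down flat with its lid up, none stacked, the green ones wholly inside the tray, the amber ones wholly on the panel. Once all are in place, pull the black timer knob up to unlock it, turn it clockwise until its white pointer is at the green mark and push it fully back in; leave the white bottle, the glass jar and the marker pen where they are.

Things in the scene. Friction and masses are not known exactly. Their poses are not given: they have to be found in the camera images.
- dispenser: Plate dispenser, fixed, upright: white foot (82 mm wide in x, back to y = -119 mm), square clear tower with blue edges, 70 x 70 mm, walled on four sides (a 26 mm wide window slot in the +y wall), top 96 mm above the bench, holding a stack of plates on a floor 20 mm above the bench. Origin: on the bench under its middle. +y: the way plates come out. The mouth is 18 mm high: only the lowest plate passes.
- ledge (a point): Where the middle of an ejected plate comes to lie: 72.5 mm from the dispenser's origin along its +y, 20 mm above the bench, on a white tongue (x: 34 mm wide, 8 mm thick, y: 30 to 102 mm, blue end lip 6 mm high). A plate overhangs it by 10 mm on each side, with 20 mm of air below. One plate only fits: take it away before ejecting the next. Axes as the dispenser's.
- thumb_plate (a point): Middle of the pushed face (it looks to the dispenser's -y) of the orange upright thumb plate at the back end of the ejector slide: 44 mm wide in x, 8 mm thick, from 21 to 55 mm above the bench, this point at 38 mm. It moves with the slide, between two low guide rails (inner faces 35 mm either side of its middle, tops 32 mm above the bench). Axes as the dispenser's.
- ejector (a joint): Travel of the ejector slide in m: 0 at rest, 0.075 fully pushed in along the dispenser's +y (hard stop). A spring (3 N at rest, 7.5 N fully in) returns it by itself. Its blade pushes the lowest plate out through the mouth and carries the stack meanwhile; once it is back the next plate drops to the tower's floor.
- plate1: Fresh plate: closed clear round dish with its lid on, amber agar inside, 55 mm in diameter, 14 mm high, about 28 g. Origin: centre of its underside; z points up through the lid. The three or four fresh plates are stacked in the dispenser, plate1 lowest, plate4 (if present) on top.
- plate2: Fresh plate, like plate1.
- plate3: Fresh plate, like plate1.
- plate4: Fresh plate, like plate1.
- done1: Finished plate: like plate1 in size and make, but with green agar. One or two (done2 may be absent) lie on the light table's panel, lid up.
- done2: Finished plate, like done1.
- tray: Teal shallow open tray, fixed, 160 mm (x) x 116 mm (y) outside, walls 3 mm thick, rim 12 mm above the bench. Origin: on the bench under its middle. Two plates fit side by side along x.
- tray_floor (a point): Middle of the tray's inner floor (154 x 110 mm), 3 mm above the bench. Axes as the tray's.
- light_table: Light table, fixed: grey low box 210 mm (x) x 270 mm (y), 55 mm high; the white panel takes up the -y part, the control strip with the timer knob the +y part (the strip lies 6 mm lower). Origin: on the bench under its middle.
- panel (a point): Middle of the white lit panel, on its top face, 55 mm above the bench. The panel is 180 x 180 mm, flat and flush, its edges along the light table's x and y.
- knob_grip (a point): On the axis of the black timer knob, halfway up its grip bar (42 mm long, 13 wide, 22 high) above a skirt 44 mm across. This point is 67.5 mm above the bench while the knob is in; the bar reaches 11 mm above and below it. Axes turn with the knob: the bar lies along x, the white pointer on it points along -x, z is up, the axis of pulling and turning.
- green_mark (a point): Green mark on the white dial round the knob, 28.5 mm from the knob's axis: the pointer must point at it.
- timer_pull (a joint): How far the knob is pulled up, in m: 0 pushed in (a brake locks it against turning, up to about 0.2 N m), 0.010 fully out (turns freely). It snaps into both ends over a spring catch: 6 N to pull out, 4 N to push in; it stays where it is left.
- timer_turn (a joint): Angle of the knob in rad, growing clockwise seen from above; 0: pointer towards the light table's -x; 1.40: pointer at the green mark. Starts between 0 and 0.5; stops at -0.05 and 2.8. Stays where it is left.
- reagent_bottle: Bystander: white plastic bottle, 64 mm in diameter, 150 mm tall, loose. Origin: centre of its foot.
- media_jar: Bystander: glass jar with blue cap, 60 mm in diameter, 95 mm tall, loose. Origin: centre of its foot.
- marker: Bystander: black marker pen lying on the bench, 136 mm long (its x), 13 mm thick, loose. Origin: middle of its underside.
Things that resemble listed ones, but are neither listed nor needed, are in the scene too. What is shaped like the done1 but blue or pink is not meant.

How it is judged:
On the way, in this order (a step that is already met when the one before it is completed fails the run):
1. plate1, if present, is ejected through the mouth, clear of the tower (y of plate1 in the frame of dispenser between 0.06 and 0.13 m and x of plate1 in the frame of dispenser between -0.04 and 0.04 m and z of plate1 in the frame of dispenser below 0.06 m), for 0.05 s.
2. plate2, if present, is ejected through the mouth, clear of the tower (y of plate2 in the frame of dispenser between 0.06 and 0.13 m and x of plate2 in the frame of dispenser between -0.04 and 0.04 m and z of plate2 in the frame of dispenser below 0.06 m), for 0.05 s.
3. plate3, if present, is ejected through the mouth, clear of the tower (y of plate3 in the frame of dispenser between 0.06 and 0.13 m and x of plate3 in the frame of dispenser between -0.04 and 0.04 m and z of plate3 in the frame of dispenser below 0.06 m), for 0.05 s.
4. plate4, if present, is ejected through the mouth, clear of the tower (y of plate4 in the frame of dispenser between 0.06 and 0.13 m and x of plate4 in the frame of dispenser between -0.04 and 0.04 m and z of plate4 in the frame of dispenser below 0.06 m), for 0.05 s.
5. the fresh plates lie flat, lid up, on the white panel and the finished ones in the tray (x of plate1 in the frame of panel between -0.066 and 0.066 m and y of plate1 in the frame of panel between -0.066 and 0.066 m and z of plate1 in the frame of panel between -0.004 and 0.005 m and angle between each of plate1, plate2, plate3, plate4, done1, done2's own z axis and vertical below 0.08 rad and x of plate2 in the frame of panel between -0.066 and 0.066 m and y of plate2 in the frame of panel between -0.066 and 0.066 m and z of plate2 in the frame of panel between -0.004 and 0.005 m and x of plate3 in the frame of panel between -0.066 and 0.066 m and y of plate3 in the frame of panel between -0.066 and 0.066 m and z of plate3 in the frame of panel between -0.004 and 0.005 m and x of plate4 in the frame of panel between -0.066 and 0.066 m and y of plate4 in the frame of panel between -0.066 and 0.066 m and z of plate4 in the frame of panel between -0.004 and 0.005 m and x of done1 in the frame of tray_floor between -0.052 and 0.052 m and y of done1 in the frame of tray_floor between -0.03 and 0.03 m and z of done1 in the frame of tray_floor between -0.004 and 0.005 m and x of done2 in the frame of tray_floor between -0.052 and 0.052 m and y of done2 in the frame of tray_floor between -0.03 and 0.03 m and z of done2 in the frame of tray_floor between -0.004 and 0.005 m), for 0.3 s.
6. the timer knob is pulled up (value of joint timer_pull above 0.007 m), for 0.1 s.
7. the pulled-up knob is turned to the green mark (value of joint timer_pull above 0.005 m and value of joint timer_turn between 1.25 and 1.55 rad), for 0.1 s.
8. the knob is pushed fully back in at the green mark (value of joint timer_pull below 0.002 m and value of joint timer_turn between 1.25 and 1.55 rad), for 0.2 s.
At the end, for the whole second after the job is handed in: Fresh plates lie at rest, lid up and level (5 degrees), directly on the white panel (up to 4 mm over its edge), finished ones likewise on the tray's floor; none stacked; the knob is in (within 2 mm), pointer within 0.15 rad of the green mark; the ejector slide is back (within 6 mm) (all of step 5 and all of step 8 and linear speed of each of plate1, plate2, plate3, plate4, done1, done2 below 0.03 m/s and value of joint ejector below 0.006 m); the robot touches nothing.
It fails at once if the white bottle is pushed more than 3 cm from its place or tipped (distance of reagent_bottle from where it was at the start of the episode above 0.03 m or angle between reagent_bottle's own z axis and vertical above 0.6 rad).
It fails at once if the glass jar is pushed more than 3 cm from its place or tipped (distance of media_jar from where it was at the start of the episode above 0.03 m or angle between media_jar's own z axis and vertical above 0.6 rad).
It fails at once if the marker pen is pushed more than 3 cm from its place or tipped (distance of marker from where it was at the start of the episode above 0.03 m or angle between marker's own z axis and vertical above 0.6 rad).
Of plate4, done2 only 1 to 2 are there at a start; the rules pass over those that are not, and their reading is None.
At some moment in a run one of done1, done2 may be knocked a few centimetres aside while the robot is not near it.
Once in a run the grip may slacken for a moment while it holds something.
It also fails if it takes over 210 s, if anything falls off the work surface, if the arm or the gripper's body presses on something with over 40 N, if the wrist force passes 120 N, or if a joint passes its speed limit or range.

### The arm

A 6-joint arm with a two-finger parallel gripper is mounted at the origin on the work surface. World frame = base frame: x ahead of the robot, y to its left, z up, the work surface at z = 0. Lengths are in m, angles in rad, forces in N, time in s.
With the tool pointing down it reaches from about 0.3 to 0.85 m from the base axis. Payload 5.4 kg.
Tool frame: the origin (TCP) lies between the finger pads; the fingertips stand 8 mm ahead of it and the grasp point (between the pads) lies 11 mm behind it (robot.nose_length is the distance from the TCP to the fingertips, in m); z points along the fingers, y is the line along which they close (so a half turn about z gives the same grasp; the last joint's range is limited). The gripper opens to 85 mm and grips with 20 to 120 N. Pads are 22 mm wide; open, the fingers measure 114 mm over their backs; the gripper's body (76 mm by 85 mm) begins 54 mm behind the grasp point. The pads swing forward as they close: fully open they stand 13 mm farther back than shut.
Start: joints at [1.12, 0.158, 1.597, -0, 1.386, -0.21], TCP at [0.137, 0.558, 0.204] pointing down, gripper open.
Joint ranges: [-2.91, 2.91], [-0.94, 2.29], [0.18, 2.7], [-1.29, 4.43], [0.17, 2.64], [-3, 3]. Speed limits (rad/s): [2.57, 2.57, 3.14, 3.14, 3.14, 3.14].

### API

Orientations are given as a unit quaternion [w, x, y, z].
In Python, from rig import robot, imaging gives the robot as it stands.
- The arm moves only by the tool carry_out, never from a script. Its argument "targets" is a list of rows, each a list of 4 numbers: the shift along the tool's x, y, z in units of 0.15 m (1.0 is 0.15 m), then the turn about the tool's z in units of 30 degrees (1.0 is 30 degrees). A call has 1 to 8 rows; each row is the pose to reach, as a shift and turn from the pose commanded when the call began, along the tool's axes at that moment; what a row does not reach only later rows make up. A row lasts 1/8 s, in which the tool goes at most 62.5 mm and 10.7 degrees, less where a joint would pass 70% of its speed; a pose out of reach is approached as far as the arm can. A call with a number of a shift or a turn outside -1 to 1 is refused whole. A call with a gripper value outside its range is refused whole. "gripper" is the closure, from -1 (fully open) to 1 (shut), so that 0 is half open, set as the call begins (left out, the last holds). The fingers move at their own pace and stop on an object; "newtons" is the grip in N (left out, the last holds). Time passes only in rows, so rows that repeat a pose let the fingers close. It gives the time, the measured TCP pose, the force, the opening and the grip force at its end, in the units of the state.
- robot.sense(): the state, without advancing time (a new reading comes with each control period).
- imaging.camera(name): name is "scene" or "side" or "wrist"; returns (picture, depth): 420x560x3 uint8, red, green, blue; 420x560 float32, m along the optical axis (not along the pixel's ray), 0 where there is no reading.
- imaging.camera_params(name): a dict with "camera_matrix" (3x3 intrinsics, pixels), "D" ([k1, k2, p1, p2, k3] as OpenCV has them; the pictures are not rectified), "R" (3x3) and "t" (3): a world point X has camera coordinates R X + t. Camera axes: x right, y down, z forward; pixel columns grow to the right and rows downward; lengths in m; the calibration is good to about 2 mm. A picture is of the moment at which its call begins: read the wrist's pose just before it. camera_params takes no time and is no camera call; for the wrist camera it gives the pose at the moment of the call.
- robot.finish_job(): hands the job in; it is judged then, once.
The state is a dict: "t": time; "joints": joint angles; "joint_vel": joint speeds; "joint_torque": joint torques, N m; "tool_pos": TCP position; "orientation": TCP orientation; "contact_force": force on the tool from outside, world axes, zero at the start; "wrist_torque": the same for the moment, N m; "width": finger opening in m; "grasp_force": force on a finger pad.
Only numpy, scipy, OpenCV 4.12 (cv2) and the standard library are available. Lean on these libraries where they do the work, as an engineer would, in place of code of your own. Each camera call takes 0.05 s, during which the arm holds its last target. There are 200 camera calls.

## Working session

There is one attempt and no reset: what is moved stays moved. The work goes in short steps, Python scripts to look and compute and a tool call to move; the robot and the scene stay as the last step left them, time stands still between calls to the robot, and variables do not carry over. Pictures are saved under pics/ and viewed, at most 14 in all, crops included, and the job is handed in when it is done.

Besides the shell and the picture viewer there is one more tool, called after "Request:" as a command line: name --pt "numbers of a row" for each row, then --argument value for the rest. carry_out: Moves the arm, as the interface text tells. Shifts and turns lie within -1 to 1; 1 stands for 0.15 m of shift or 30 degrees of turn. Its arguments: {"type":"object","properties":{"targets":{"type":"array"},"gripper":{"type":"number"},"newtons":{"type":"number"}},"required":["targets"]}

```bash
ls; mkdir -p pics
cat > h.py <<'E'
import numpy as np, cv2
from rig import robot, imaging
def snap(n,save=None):
    p=imaging.camera_params(n); im,d=imaging.camera(n)
    if save: cv2.imwrite('pics/'+save+'.png',im[:,:,::-1])
    return im,d,p
def ray(p,uv):
    K=np.array(p['camera_matrix']);D=np.array(p['D'],float);R=np.array(p['R']);t=np.array(p['t'])
    n=cv2.undistortPoints(np.array(uv,float).reshape(-1,1,2),K,D).reshape(-1,2)
    d=np.c_[n,np.ones(len(n))]@R
    return -R.T@t,d
def onz(p,uv,z):
    c,d=ray(p,uv); return c+d*((z-c[2])/d[:,2])[:,None]
def pix(p,X):
    R=np.array(p['R']);r,_=cv2.Rodrigues(R)
    return cv2.projectPoints(np.array(X,float).reshape(-1,1,3),r,np.array(p['t'],float),np.array(p['camera_matrix']),np.array(p['D'],float))[0].reshape(-1,2)
def cloud(p,d):
    v,u=np.mgrid[:d.shape[0],:d.shape[1]]
    K=np.array(p['camera_matrix']);n=cv2.undistortPoints(np.c_[u.ravel(),v.ravel()].astype(float).reshape(-1,1,2),K,np.array(p['D'],float)).reshape(-1,2)
    c=np.c_[n,np.ones(len(n))]*d.reshape(-1,1)
    X=(c-np.array(p['t']))@np.array(p['R']); X[d.ravel()<=0]=np.nan
    return X.reshape(*d.shape,3)
def rel(target,s=None):
    "shift in tool units to world target TCP"
    from scipy.spatial.transform import Rotation as Ro
    s=s or robot.sense();q=s['orientation'];R=Ro.from_quat([q[1],q[2],q[3],q[0]]).as_matrix()
    return np.round(R.T@(np.array(target)-s['tool_pos'])/0.15,3)
E
python3 - <<'E'
from h import *
s=robot.sense();print(s)
for n in['scene','side','wrist']:
    im,d,p=snap(n,n+'0');print(n,p['R'],p['t'])
E
```

```text
pics
{'t': 0.0, 'joints': array([ 1.11990800e+00,  1.59082171e-01,  1.59821348e+00, -1.56638552e-05,
        1.38619947e+00, -2.10107026e-01]), 'joint_vel': array([ 0.00028763, -0.00298263,  0.00092174,  0.00099763,  0.00052896,
        0.0008831 ]), 'joint_torque': array([ 2.13577419e-03, -3.95983815e+01, -3.31445861e+01,  2.51756219e-04,
        7.97270302e-03, -1.23666351e-05]), 'tool_pos': array([0.13685782, 0.55781221, 0.20330773]), 'orientation': array([-3.01406759e-04,  1.20098551e-01,  9.92761519e-01, -9.02249455e-04]), 'contact_force': array([-0.33036622,  0.78672505,  0.13165282]), 'wrist_torque': array([-0.00077064, -0.01128956,  0.03285719]), 'grasp_force': 0.0, 'width': 0.08507193309558198}
scene [[ 0.07637017  0.99695468  0.01577844]
 [ 0.56625606 -0.03034123 -0.82367074]
 [-0.82068366  0.07183852 -0.5668488 ]] [-0.06477984 -0.21495677  1.49008687]
side [[ 0.9703164  -0.24171622  0.00770437]
 [-0.16586107 -0.68832147 -0.70618953]
 [ 0.17600054  0.68394943 -0.70798092]] [-0.46278606  0.16048154  0.96024217]
wrist [[ 0.2380119   0.97126146 -0.00123398]
 [ 0.93114129 -0.22781852  0.28473606]
 [ 0.27627204 -0.06891958 -0.95860516]] [-0.57427712 -0.03647763  0.38007048]
```

View pics/scene0.png

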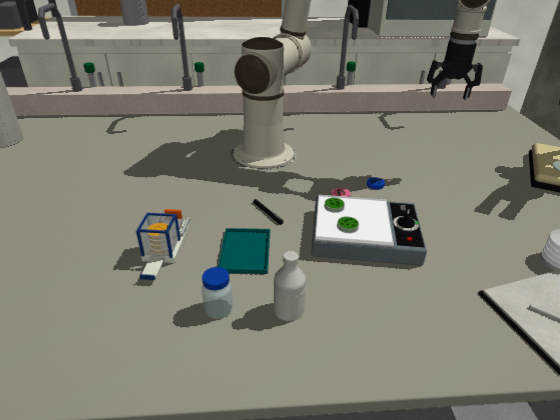

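View pics/side0.png

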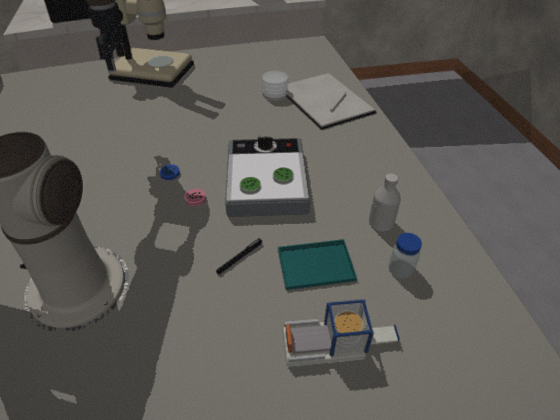

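The scene and side views show two green plates on the panel (scene 334,204 and 347,224) and the knob at (406,223). The tray is at (245,250), and the dispenser at (160,238) has its ledge towards +x and its orange thumb plate towards the robot. The bottle, jar and pen stand apart from these.

```bash
cat > m.py <<'E'
from h import *
def comp(m,k=3,n=3,minA=25):
    m=cv2.morphologyEx(m.astype(np.uint8)*255,cv2.MORPH_CLOSE,np.ones((k,k)))
    cs=[c for c in cv2.findContours(m,cv2.RETR_EXTERNAL,cv2.CHAIN_APPROX_NONE)[0] if cv2.contourArea(c)>minA]
    return sorted(cs,key=cv2.contourArea)[::-1][:n]
def rect(c,p,z):
    P=onz(p,c.reshape(-1,2),z)[:,:2].astype(np.float32)
    return cv2.minAreaRect(P)
E
python3 - <<'E'
from m import *
for n in['scene','side']:
    im,d,p=snap(n); hsv=cv2.cvtColor(im,cv2.COLOR_RGB2HSV);H,S,V=[hsv[...,i].astype(int) for i in range(3)]
    X=cloud(p,d)
    print(n)
    def show(nm,m,z,k=3,N=3):
        for c in comp(m,k,N):
            r=rect(c,p,z);u=c.reshape(-1,2).mean(0)
            print(nm,np.round(r[0],4),np.round(r[1],4),round(r[2],1),'px',u.round(0),'A',cv2.contourArea(c))
    show('green',(abs(H-55)<15)&(S>100)&(V>50),.060)
    show('teal',(abs(H-88)<8)&(S>100)&(V>25),.010)
    show('orange',(H<10)&(S>170)&(V>100),.04)
    show('amber',(H>11)&(H<25)&(S>120)&(V>120),.05)
    show('blue',(abs(H-112)<10)&(S>120)&(V>50),.096,N=5)
    show('white',(S<30)&(V>200),.055,k=9)
    show('black',(V<45)&(X[...,2]<0.03),.01)
    Z=X[...,2]
    in_=(X[...,0]>.25)&(X[...,0]<.9)&(abs(X[...,1])<.5)
    for lo,hi in((.047,.06),):
        show('box',in_&(Z>lo)&(Z<hi),.055,k=5,N=2)
    show('tall',in_&(Z>.065),.08,k=3,N=4)
E
```

```text
scene
green [0.5109 0.1908] [0.0473 0.0486] 79.3 px [348. 222.] A 166.5
green [0.4195 0.1738] [0.0489 0.0471] 20.6 px [334. 203.] A 132.5
teal [ 0.5396 -0.0664] [0.1162 0.1737] 85.1 px [245. 250.] A 1997.0
amber [ 0.4868 -0.2794] [0.0448 0.0252] 86.8 px [157. 226.] A 93.0
amber [ 0.4269 -0.2443] [0.0618 0.0269] 56.3 px [174. 211.] A 30.0
blue [ 0.5798 -0.2569] [0.179  0.0895] 11.6 px [159. 233.] A 659.5
blue [ 0.7311 -0.1228] [0.0638 0.0509] 1.5 px [215. 278.] A 473.0
blue [0.3845 0.2902] [0.0458 0.0617] 76.1 px [375. 183.] A 153.0
blue [ 0.7206 -0.2557] [0.0327 0.0114] 76.6 px [147. 277.] A 44.5
white [0.482  0.2104] [0.1808 0.1828] 79.1 px [350. 218.] A 2524.0
white [-1.8392 -1.0176] [0.5349 0.9944] 0.2 px [94. 32.] A 1685.0
white [-1.9054 -0.1333] [0.6654 0.7317] 1.0 px [232.  28.] A 1601.0
black [0.8204 0.474 ] [0.216  0.0127] 14.3 px [520. 332.] A 455.0
black [0.1749 0.9255] [0.0812 0.2898] 61.3 px [539. 176.] A 249.5
black [ 0.3776 -0.0039] [0.139  0.0181] 33.1 px [268. 212.] A 122.5
box [0.4968 0.2432] [0.2639 0.2176] 79.0 px [368. 223.] A 4927.0
box [ 0.5381 -0.266 ] [0.0773 
[... 666 characters left out ...]
.0598 0.0506] 39.7 px [408. 243.] A 386.5
blue [0.2399 0.2273] [0.057  0.0449] 85.8 px [169. 172.] A 205.5
black [0.2003 0.9725] [0.211  0.2755] 61.5 px [152.  78.] A 369.5
black [ 0.3714 -0.0079] [0.134 0.015] 31.1 px [239. 256.] A 215.0
black [0.7439 0.5115] [0.156  0.3104] 58.6 px [331. 117.] A 107.0
box [0.4884 0.2337] [0.2683 0.206 ] 79.2 px [266. 172.] A 4778.0
box [ 0.529  -0.3036] [0.0109 0.0745] 84.0 px [350. 344.] A 103.5
tall [ 0.5352 -0.2681] [0.0919 0.0812] 82.2 px [349. 322.] A 1621.0
tall [0.7504 0.0459] [0.1505 0.0643] 57.8 px [388. 194.] A 759.0
tall [ 0.7225 -0.1256] [0.0827 0.0542] 52.6 px [408. 247.] A 566.0
tall [0.4315 0.1528] [0.0522 0.0521] 76.4 px [250. 184.] A 237.5
```

Run:
```python
import cv2
a=cv2.imread('pics/scene0.png');b=cv2.imread('pics/side0.png')
a=cv2.resize(a[190:290,120:290],None,fx=4.4,fy=3,interpolation=cv2.INTER_CUBIC)[:,:748]
b=cv2.resize(b[290:370,270:410],None,fx=5.34,fy=3.6,interpolation=cv2.INTER_CUBIC)[:288,:748]
import numpy as np
cv2.imwrite('pics/crop1.png',np.vstack([a,b]))
```

```text
(no output)
```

View pics/crop1.png

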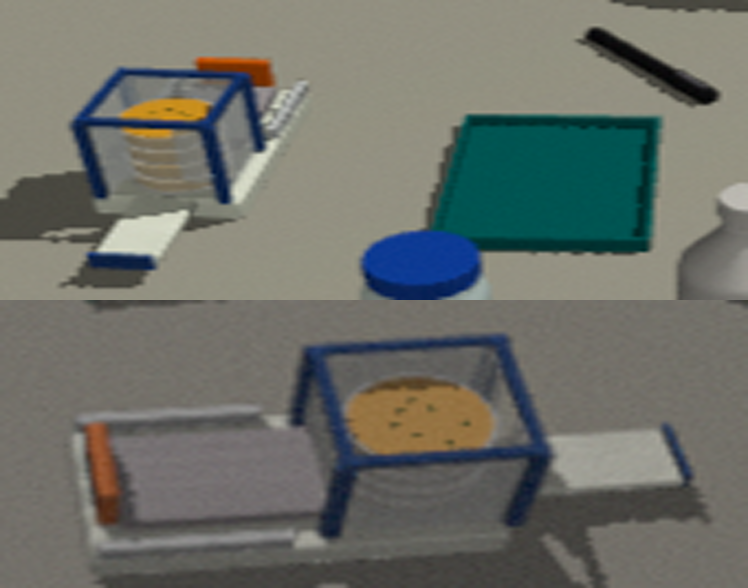

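The tower holds four amber plates. The table, tray and dispenser poses are good enough to set out on. Next I work out the wrist camera's offset so I can look at the panel from close by.

Run:
```python
from h import *
s=robot.sense();p=imaging.camera_params('wrist');print(robot.nose_length)
c=-np.array(p['R']).T@np.array(p['t']);print('cam',c,'rel tool units*150mm',rel(c)*.15)
print('centre on z=.06',onz(p,[[280,210]],.06), np.array(p['camera_matrix'])[0,0])
# target: view centre over panel
v=onz(p,[[280,210]],.06)[0]
T=np.array([.482+.0,.20,0])-np.r_[v[:2],0]+s['tool_pos'];print(T,rel(T))
```

```text
0.008
cam [0.06571255 0.57579071 0.37443323] rel tool units*150mm [ 0.0735   0.      -0.17055]
centre on z=.06 [[0.16127574 0.54963426 0.06      ]] 293.8266011436842
[0.4577221  0.20848605 0.20384608] [-2.632e+00 -1.754e+00  1.000e-03]
```

Request:
carry_out --pt "-0.3 -0.2 0 0" --pt "-0.6 -0.4 0 0" --pt "-0.9 -0.6 0 0" --pt "-0.9 -0.6 0 0" --gripper -1 --newtons 40

```text
t: 0.75
tool_pos: [0.2488, 0.4368, 0.2043]
orientation: [0.0, 0.123, 0.992, -0.0]
contact_force: [-0.7, -0.1, 0.4]
width: 0.0856
grasp_force: 0.0
```

Request:
carry_out --pt "-0.3 -0.2 0 0" --pt "-0.6 -0.4 0 0" --pt "-0.9 -0.6 0 0" --pt "-0.9 -0.6 0 0"

```text
t: 1.25
tool_pos: [0.3581, 0.3178, 0.2044]
orientation: [0.0, 0.122, 0.993, 0.0]
contact_force: [-0.1, -0.0, -0.2]
width: 0.0853
grasp_force: 0.0
```

Request:
carry_out --pt "-0.3 -0.2 0 0" --pt "-0.6 -0.4 0 0" --pt "-0.83 -0.55 0 -0.1" --pt "-0.83 -0.55 0 -0.1" --pt "-0.83 -0.55 0 -0.1"

```text
t: 1.88
tool_pos: [0.4568, 0.2108, 0.2041]
orientation: [-0.0, 0.094, 0.996, 0.0]
contact_force: [-0.6, 0.0, -0.8]
width: 0.0849
grasp_force: 0.0
```

```bash
cat > look.py <<'E'
from m import *
import sys
def yaw(s):
    from scipy.spatial.transform import Rotation as Ro
    q=s['orientation'];R=Ro.from_quat([q[1],q[2],q[3],q[0]]).as_matrix();return np.degrees(np.arctan2(R[1,1],R[0,1])),R
if __name__=='__main__':
    s=robot.sense();im,d,p=snap('wrist',sys.argv[1]);hsv=cv2.cvtColor(im,cv2.COLOR_RGB2HSV);H,S,V=[hsv[...,i].astype(int) for i in range(3)]
    print('tcp',s['tool_pos'].round(4),'yaw',yaw(s)[0].round(2),'t',s['t'],s['width'])
    def show(nm,m,z,k=3,N=3,A=60):
        for c in comp(m,k,N,A):
            r=rect(c,p,z);print(nm,np.round(r[0],4),np.round(r[1],4),round(r[2],1),'px',c.reshape(-1,2).mean(0).round(0),'A',cv2.contourArea(c))
    show('green',(abs(H-55)<15)&(S>100)&(V>50),.060,A=150)
    show('amber',(H>11)&(H<25)&(S>120)&(V>100),.06,A=150)
    show('orange',(H<10)&(S>170)&(V>100),.055)
    show('teal',(abs(H-88)<8)&(S>100)&(V>25),.012,k=7,A=500)
    show('blue',(abs(H-112)<10)&(S>120)&(V>50),.096,k=9)
    show('white',(S<30)&(V>200),.055,k=15,A=500)
    if len(sys.argv)>2: print(p['R'].tolist(),p['t'].tolist())
E
python3 look.py w1
```

```text
tcp [0.4568 0.2108 0.2041] yaw 79.26 t 1.875 0.08494081483755683
green [0.4326 0.1684] [0.0513 0.0505] 79.1 px [239. 173.] A 1701.0
green [0.5249 0.1866] [0.0505 0.051 ] 79.3 px [272. 247.] A 1344.0
teal [ 0.531  -0.0626] [0.1232 0.1547] 85.5 px [ 97. 257.] A 7306.5
blue [ 0.7074 -0.0932] [0.0257 0.0374] 46.5 px [ 93. 414.] A 217.0
white [0.4887 0.245 ] [0.2529 0.1801] 79.2 px [314. 199.] A 24806.5
```

View pics/w1.png

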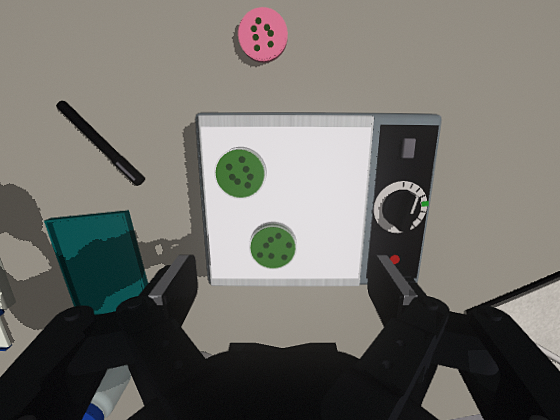

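The close view shows two green plates at px (239,173) and (272,247) on the panel, with the knob's dial centred near (400,208) and its green mark at (424,204). The pink plate lies off the table. I'll grasp the first green plate.

Request:
carry_out --pt "0.106 -0.308 0.2 0" --pt "0.106 -0.308 0.5 0" --pt "0.106 -0.308 0.75 0" --pt "0.106 -0.308 0.85 0" --pt "0.106 -0.308 0.93 0" --pt "0.106 -0.308 0.93 0"

```text
t: 2.68
tool_pos: [0.4335, 0.1674, 0.065]
orientation: [0.0, 0.094, 0.996, 0.0]
contact_force: [0.1, 0.2, -0.1]
width: 0.0855
grasp_force: 0.0
```

Request:
carry_out --pt "0 0 0 0" --pt "0 0 0 0" --pt "0 0 0 0" --pt "0 0 0 0" --pt "0 0 0 0" --pt "0 0 0 0" --gripper 1 --newtons 50

```text
t: 3.42
tool_pos: [0.4334, 0.167, 0.0648]
orientation: [-0.0, 0.094, 0.996, 0.0]
contact_force: [-0.3, -0.6, -0.6]
width: 0.0002
grasp_force: 0.0
```

Request:
carry_out --pt "0 0 -0.1 0" --pt "0 0 -0.3 0" --pt "0 0 -0.6 0" --pt "0 0 -0.6 0"

```text
t: 3.92
tool_pos: [0.4368, 0.1674, 0.1599]
orientation: [0.005, 0.094, 0.996, 0.001]
contact_force: [-0.8, 0.1, 0.1]
width: 0.0001
grasp_force: 0.0
```

```bash
python3 look.py w2
```

```text
tcp [0.4368 0.1674 0.1599] yaw 79.21 t 3.925 5.322259484073026e-05
green [0.4335 0.1693] [0.0514 0.051 ] 79.2 px [283. 193.] A 2207.0
green [0.5247 0.1986] [0.0493 0.0298] 3.4 px [325. 271.] A 881.0
orange [0.57   0.3273] [0.0115 0.0107] 36.4 px [448. 285.] A 66.0
teal [ 0.5321 -0.0632] [0.1226 0.1595] 85.2 px [111. 278.] A 8390.5
white [0.4852 0.2448] [0.2522 0.1961] 79.2 px [355. 211.] A 27012.0
white [0.7479 0.4572] [0.1809 0.0462] 9.1 px [546. 372.] A 2515.5
```

View pics/w2.png

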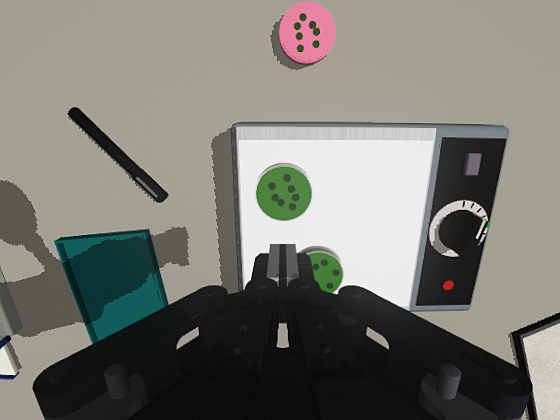

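The gripper closed over the plate without holding it: it still lies at px (283,193), unmoved. I'll measure in depth where the fingertips stand at different openings, and the lid height.

```bash
cat > tips.py <<'E'
from look import *
s=robot.sense();y,R=yaw(s);im,d,p=snap('wrist');X=cloud(p,d);T=(X-s['tool_pos'])@R
m=(abs(T[...,1])<.065)&(abs(T[...,0])<.013)&(T[...,2]>-.06)&(T[...,2]<.03)&(d<.2)
for a in range(-60,61,10):
    q=m&(abs(T[...,1]-a/1000)<.005)
    if q.sum()>5: print(a,'tool z pct98',np.percentile(T[...,2][q],98).round(4),q.sum())
print('width',s['width'])
for P in((.4335,.1693),(.45,.24)):
    q=np.hypot(X[...,0]-P[0],X[...,1]-P[1])<.018
    print(P,np.nanpercentile(X[...,2][q],[5,50,95]).round(4))
E
python3 tips.py
```

```text
-10 tool z pct98 -0.0348 411
0 tool z pct98 -0.0325 594
10 tool z pct98 -0.0345 435
width 0.0003874168973840394
(0.4335, 0.1693) [0.0697 0.2508 0.2807]
(0.45, 0.24) [0.0549 0.056  0.0572]
```

Request:
carry_out --pt "0 0 0 0" --pt "0 0 0 0" --pt "0 0 0 0" --pt "0 0 0 0" --pt "0 0 0 0" --pt "0 0 0 0" --gripper -0.4

```text
t: 4.78
tool_pos: [0.4334, 0.167, 0.1548]
orientation: [-0.0, 0.094, 0.996, -0.0]
contact_force: [-0.5, -0.4, 0.0]
width: 0.0596
grasp_force: 0.0
```

```bash
python3 tips.py
```

```text
-40 tool z pct98 -0.0392 277
-30 tool z pct98 -0.0344 820
30 tool z pct98 -0.0343 795
40 tool z pct98 -0.0392 290
width 0.05964172756612976
(0.4335, 0.1693) [0.0694 0.2668 0.2785]
(0.45, 0.24) [0.055  0.0564 0.2722]
```

Run:
```python
from look import *
s=robot.sense();y,R=yaw(s);im,d,p=snap('wrist','w3');X=cloud(p,d);T=(X-s['tool_pos'])@R
m=(abs(T[...,1])<.065)&(abs(T[...,0])<.05)&(T[...,2]>-.1)&(T[...,2]<.03)
print('s',s['tool_pos'],s['width']); 
for z in range(-60,20,5):
    q=m&(abs(T[...,2]-z/1000)<.0025)
    if q.sum(): print(z,q.sum(),'x',np.percentile(T[...,0][q],[2,50,98]).round(3),'|y|',np.percentile(abs(T[...,1][q]),[2,50,98]).round(3))
for z in(-.011,0,.008): print(z,pix(p,s['tool_pos']+R@np.array([0.011,.03,z])))
```

```text
s [0.43340467 0.16698842 0.15482643] 0.059841676078768884
-60 595 x [-0.009  0.008  0.012] |y| [0.03  0.031 0.043]
-55 528 x [-0.009  0.008  0.012] |y| [0.03  0.03  0.043]
-50 474 x [-0.009  0.008  0.012] |y| [0.03  0.03  0.043]
-45 406 x [-0.009  0.008  0.012] |y| [0.03  0.03  0.043]
-40 317 x [-0.009  0.008  0.012] |y| [0.03  0.03  0.042]
-35 159 x [-0.009  0.003  0.012] |y| [0.03  0.03  0.035]
-0.011 [[333.50914885 229.95917651]]
0 [[330.53634393 223.45606448]]
0.008 [[328.57997288 219.17935431]]
```

View pics/w3.png

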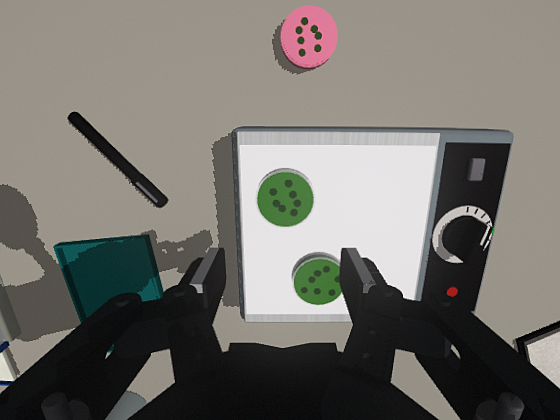

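Run:
```python
from look import *
s=robot.sense();y,R=yaw(s)
for n in('side','scene'):
    im,d,p=snap(n,n+'1');X=cloud(p,d);T=(X-s['tool_pos'])@R
    m=(abs(T[...,1])<.06)&(abs(T[...,0])<.03)&(T[...,2]>-.12)&(X[...,2]>.085)
    print(n,m.sum(),'max tool z',np.percentile(T[...,2][m],[50,95,99,100]).round(4),pix(p,s['tool_pos']))
```

```text
side 218 max tool z [-0.0652 -0.0368 -0.0331 -0.0321] [[248.68306107 156.12308752]]
scene 693 max tool z [-0.0906 -0.0445 -0.0366 -0.0339] [[335.81615779 173.97417126]]
```

Run:
```python
import cv2,numpy as np
a=cv2.imread('pics/side1.png')[60:230,140:340];b=cv2.imread('pics/scene1.png')[60:260,250:450]
cv2.imwrite('pics/c2.png',np.hstack([cv2.resize(a,(400,340),interpolation=2),cv2.resize(b,(400,340),interpolation=2)]))
```

```text
(no output)
```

View pics/c2.png

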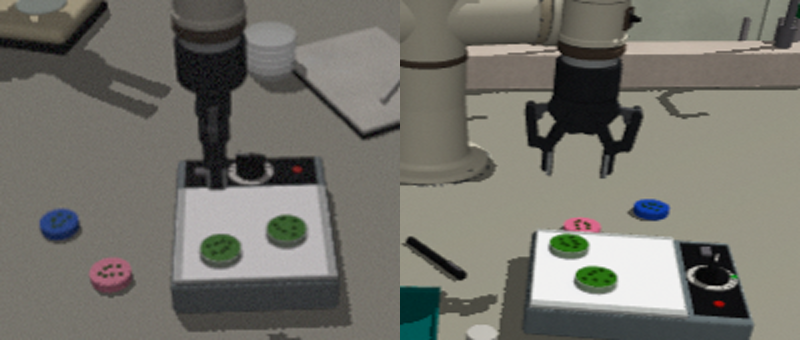

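All three cameras agree: the fingertips stand about 33 mm *behind* the reported TCP, not 8 mm ahead, so at z = 0.065 they never reached the plate. I'll go with the measured offset, descend in stages and recheck.

Request:
carry_out --pt "0 0.015 0.2 0" --pt "0 0.015 0.45 0" --pt "0 0.015 0.6 0" --pt "0 0.015 0.7 0" --pt "0 0.015 0.7 0" --pt "0 0.015 0.7 0" --gripper -0.8

```text
t: 5.72
tool_pos: [0.4348, 0.1693, 0.0508]
orientation: [0.001, 0.094, 0.996, 0.0]
contact_force: [0.5, 0.0, 0.4]
width: 0.0766
grasp_force: 0.0
```

```bash
cat > tip2.py <<'E'
from look import *
s=robot.sense();y,R=yaw(s);im,d,p=snap('wrist');X=cloud(p,d);T=(X-s['tool_pos'])@R
for sg in(-1,1):
    m=(T[...,1]*sg<.06)&(T[...,1]*sg>s['width']/2-.004)&(abs(T[...,0])<.012)&(T[...,2]>-.1)&(T[...,2]<-.005)
    # stay on the finger: |y| in pad band
    q=m&(T[...,1]*sg<s['width']/2+.004)
    z=np.sort(T[...,2][q]);h=np.histogram(z,np.arange(-.06,0,.003));print(sg,h[0],'last',z[-5:].round(4))
print(s['tool_pos'],s['width'])
E
python3 tip2.py
```

```text
-1 [116 113  97  97  90  85  71  21   0   0   0   0   0   0   0   0   0  28
 242] last [-0.005 -0.005 -0.005 -0.005 -0.005]
1 [125 108 103 103  90  88  71  21   0   0   0   0   0   0   0   0   0  30
 256] last [-0.005 -0.005 -0.005 -0.005 -0.005]
[0.43479387 0.16931936 0.05084524] 0.07659353265064396
```

Request:
carry_out --pt "0 0 0.1 0" --pt "0 0 0.173 0" --pt "0 0 0.173 0"

```text
t: 6.15
tool_pos: [0.4324, 0.169, 0.0224]
orientation: [-0.002, 0.094, 0.996, -0.0]
contact_force: [-0.8, 0.6, 0.3]
width: 0.0765
grasp_force: 0.0
```

Request:
carry_out --pt "0 0 0 0" --pt "0 0 0 0" --pt "0 0 0 0" --pt "0 0 0 0" --gripper 1 --newtons 50

```text
t: 6.65
tool_pos: [0.4346, 0.1693, 0.0245]
orientation: [0.001, 0.094, 0.996, 0.0]
contact_force: [0.8, 0.7, 5.0]
width: 0.0529
grasp_force: 54.9
```

Request:
carry_out --pt "0 0 -0.1 0" --pt "0 0 -0.3 0" --pt "0 0 -0.3 0"

```text
t: 7.02
tool_pos: [0.4359, 0.1695, 0.0715]
orientation: [0.003, 0.094, 0.996, 0.001]
contact_force: [-0.4, 0.3, -0.2]
width: 0.0528
grasp_force: 52.5
```

Request:
carry_out --pt "-0.15 -0.3 -0.2 0" --pt "-0.3 -0.6 -0.3 0" --pt "-0.4 -0.9 -0.3 0" --pt "-0.4 -0.9 -0.3 0" --pt "-0.4 -0.9 -0.3 0"

```text
t: 7.65
tool_pos: [0.4666, 0.0259, 0.113]
orientation: [-0.001, 0.094, 0.996, 0.0]
contact_force: [0.1, 0.8, -0.1]
width: 0.0529
grasp_force: 52.6
```

```bash
python3 look.py w4
python3 - <<'E'
from m import *
im,d,p=snap('side');hsv=cv2.cvtColor(im,cv2.COLOR_RGB2HSV);H,S,V=[hsv[...,i].astype(int) for i in range(3)]
c=comp((abs(H-88)<8)&(S>100)&(V>25))[0]
a=cv2.approxPolyDP(c,6,True).reshape(-1,2);print(a.tolist(),onz(p,a,.012)[:,:2].round(4).tolist())
E
```

```text
tcp [0.4666 0.0259 0.113 ] yaw 79.18 t 7.65 0.05288092678958508
green [0.5181 0.0162] [0.0898 0.0891] 79.2 px [282. 269.] A 7715.0
green [0.5265 0.194 ] [0.0522 0.0522] 40.6 px [489. 243.] A 2556.0
teal [ 0.5051 -0.0633] [0.1171 0.1031] 85.0 px [190. 236.] A 6682.5
teal [ 0.5873 -0.0408] [0.0579 0.0628] 85.6 px [243. 321.] A 1446.0
blue [ 0.5574 -0.2393] [0.0105 0.0388] 59.6 px [  3. 375.] A 183.5
blue [ 0.4859 -0.1886] [0.0044 0.0445] 19.5 px [ 17. 299.] A 121.5
white [0.4803 0.2038] [0.1704 0.2021] 79.3 px [478. 177.] A 38350.0
[[343, 240], [279, 247], [286, 288], [355, 280]] [[0.6187, -0.0199], [0.4657, -0.0052], [0.453, -0.1217], [0.6054, -0.1374]]
```

View pics/w4.png

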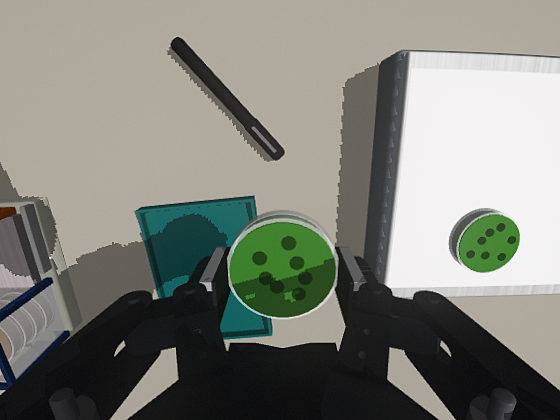

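The tray's long side runs along world x, so the current grip direction already suits it and no quarter turn is needed. I'll set the plate down in the far half.

Request:
carry_out --pt "-0.3 -0.2 0 0" --pt "-0.6 -0.4 0 -0.1" --pt "-0.804 -0.505 0.1 -0.19" --pt "-0.804 -0.505 0.45 -0.19" --pt "-0.804 -0.505 0.75 -0.19" --pt "-0.804 -0.505 0.85 -0.19" --pt "-0.804 -0.505 0.85 -0.19"

```text
t: 8.62
tool_pos: [0.5713, -0.0707, -0.014]
orientation: [-0.001, 0.044, 0.999, 0.0]
contact_force: [0.5, -1.0, -0.5]
width: 0.053
grasp_force: 52.6
```

```bash
python3 look.py w5
```

```text
tcp [ 0.5713 -0.0707 -0.014 ] yaw 84.97 t 8.625 0.05300963232442298
green [ 0.5525 -0.0689] [0.0388 0.0385] 85.0 px [282. 270.] A 7714.5
teal [ 0.5219 -0.0651] [0.1169 0.1326] 85.0 px [284. 141.] A 52900.5
teal [ 0.6032 -0.0735] [0.0746 0.0253] 85.4 px [282. 316.] A 1983.5
white [ 0.5231 -0.0398] [0.2575 0.1475] 72.0 px [299. 130.] A 91596.5
white [ 0.5631 -0.0695] [0.0513 0.0595] 84.3 px [277. 287.] A 2616.5
white [ 0.6121 -0.1357] [0.0132 0.0587] 48.4 px [148. 387.] A 1703.5
```

View pics/w5.png

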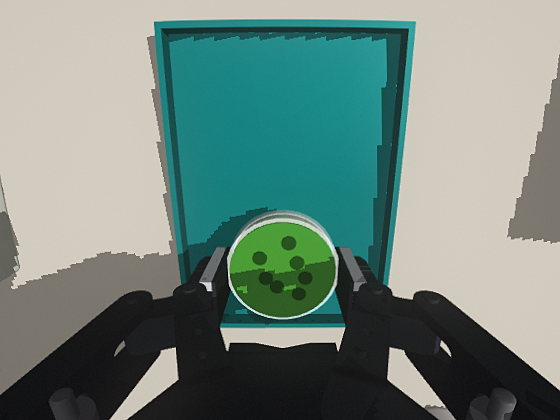

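The green plate is held level over the tray's far half, centred between the side walls. I'll lower it and release.

Request:
carry_out --pt "0 0 0.05 0" --pt "0 0 0.085 0" --pt "0 0 0.085 0" --pt "0 0 0.085 0"

```text
t: 9.18
tool_pos: [0.5719, -0.0718, -0.0261]
orientation: [0.0, 0.045, 0.999, -0.0]
contact_force: [0.4, 0.2, 0.7]
width: 0.0531
grasp_force: 52.6
```

Request:
carry_out --pt "0 0 0 0" --pt "0 0 0 0" --pt "0 0 -0.03 0" --pt "0 0 -0.3 0" --pt "0 0 -0.7 0" --pt "0 0 -0.9 0" --pt "0 0 -0.9 0" --pt "0 0 -0.9 0" --gripper -0.55

```text
t: 10.18
tool_pos: [0.5709, -0.0714, 0.1076]
orientation: [-0.001, 0.044, 0.999, 0.0]
contact_force: [0.4, 0.5, -0.7]
width: 0.0662
grasp_force: 0.0
```

```bash
python3 look.py w6
python3 - <<'E'
from look import *
print(rel([.527,.194,.11]))
E
```

```text
tcp [ 0.5709 -0.0714  0.1076] yaw 84.9 t 10.175 0.06621606159536632
green [ 0.5576 -0.0701] [0.0417 0.0417] 39.9 px [282. 199.] A 2206.0
amber [ 0.5368 -0.2826] [0.0291 0.0547] 69.2 px [ 14. 197.] A 1694.5
teal [ 0.5356 -0.0664] [0.1164 0.16  ] 84.9 px [284. 152.] A 22354.5
blue [ 0.535  -0.2273] [0.0843 0.0802] 81.8 px [ 44. 195.] A 2418.5
white [0.5071 0.1214] [0.1505 0.0535] 8.0 px [538. 111.] A 7080.5
white [ 0.4944 -0.204 ] [0.0244 0.1308] 89.4 px [ 93. 121.] A 2716.0
white [0.7882 0.0667] [0.0592 0.0271] 0.2 px [434. 400.] A 609.0
[ 0.446  1.736 -0.018]
```

Request:
carry_out --pt "0.1 0.4 0 0" --pt "0.2 0.8 0 0" --pt "0.223 0.87 0 0" --pt "0.223 0.87 0 0"

```text
t: 10.72
tool_pos: [0.5491, 0.0617, 0.1073]
orientation: [-0.001, 0.044, 0.999, -0.0]
contact_force: [0.4, 0.2, 0.0]
width: 0.0661
grasp_force: 0.0
```

Request:
carry_out --pt "0.1 0.4 0 0" --pt "0.2 0.8 0 0.19" --pt "0.223 0.87 0 0.19" --pt "0.223 0.87 0 0.19" --pt "0.223 0.87 0 0.19" --gripper -0.8

```text
t: 11.35
tool_pos: [0.5289, 0.1924, 0.1084]
orientation: [-0.0, 0.095, 0.995, -0.0]
contact_force: [0.2, -1.0, 1.0]
width: 0.0768
grasp_force: 0.0
```

```bash
python3 look.py w7
```

```text
tcp [0.5289 0.1924 0.1084] yaw 79.1 t 11.35 0.07681609963024214
green [0.5237 0.1866] [0.0524 0.0516] 79.1 px [274. 210.] A 3302.0
green [ 0.5504 -0.026 ] [0.0414 0.0411] 81.1 px [ 43. 282.] A 1316.0
orange [0.5707 0.3274] [0.0102 0.0112] 88.5 px [451. 231.] A 118.0
teal [ 0.5358 -0.064 ] [0.1277 0.1616] 84.9 px [ 50. 246.] A 12888.5
white [0.4817 0.2098] [0.1807 0.1804] 79.2 px [293. 134.] A 56441.5
```

Request:
carry_out --pt "0.027 -0.045 0.25 0" --pt "0.027 -0.045 0.45 0" --pt "0.027 -0.045 0.55 0" --pt "0.027 -0.045 0.55 0" --pt "0.027 -0.045 0.55 0"

```text
t: 12.02
tool_pos: [0.5244, 0.1883, 0.0275]
orientation: [0.001, 0.094, 0.996, 0.0]
contact_force: [-0.1, -0.4, 1.2]
width: 0.0767
grasp_force: 0.0
```

Request:
carry_out --pt "0 0 0 0" --pt "0 0 0 0" --pt "0 0 0 0" --pt "0 0 0 0" --gripper 1

```text
t: 12.52
tool_pos: [0.5246, 0.1887, 0.0279]
orientation: [0.002, 0.094, 0.996, 0.0]
contact_force: [-0.9, -1.4, 5.5]
width: 0.0527
grasp_force: 52.6
```

Request:
carry_out --pt "0 0 -0.15 0" --pt "0 0 -0.35 0" --pt "-0.04 -0.3 -0.35 0" --pt "-0.08 -0.6 -0.35 0" --pt "-0.08 -0.83 -0.35 0" --pt "-0.08 -0.83 -0.35 0"

```text
t: 13.28
tool_pos: [0.5115, 0.0622, 0.0789]
orientation: [0.0, 0.096, 0.995, -0.0]
contact_force: [-0.5, -0.3, -0.7]
width: 0.0527
grasp_force: 52.4
```

Request:
carry_out --pt "-0.03 -0.3 0 0" --pt "-0.05 -0.6 0 -0.1" --pt "-0.075 -0.836 0 -0.19" --pt "-0.075 -0.836 0.3 -0.19" --pt "-0.075 -0.836 0.5 -0.19" --pt "-0.075 -0.836 0.6 -0.19" --pt "-0.075 -0.836 0.6 -0.19"

```text
t: 14.15
tool_pos: [0.4987, -0.0606, -0.0119]
orientation: [-0.001, 0.044, 0.999, 0.0]
contact_force: [0.0, -0.1, -0.2]
width: 0.053
grasp_force: 54.5
```

Run:
```python
from look import *
s=robot.sense();print(s['tool_pos'],yaw(s)[0],rel([.4997,-.0632,-.025]),s['width'])
```

```text
[ 0.49872564 -0.06062832 -0.01192572] 84.95260017165492 [-0.008 -0.017  0.087] 0.05302195157997493
```

Request:
carry_out --pt "-0.008 -0.015 0.05 0" --pt "-0.008 -0.015 0.08 0" --pt "-0.008 -0.015 0.085 0" --pt "-0.008 -0.015 0.085 0"

```text
t: 14.65
tool_pos: [0.5003, -0.0639, -0.0239]
orientation: [0.0, 0.045, 0.999, -0.0]
contact_force: [-0.4, -0.5, -0.8]
width: 0.0528
grasp_force: 54.7
```

Request:
carry_out --pt "0 0 0 0" --pt "0 0 0 0" --pt "0 0 -0.03 0" --pt "0 0 -0.3 0" --pt "0 0 -0.7 0" --pt "0 0 -0.99 0" --pt "0 0 -0.99 0" --pt "0 0 -0.99 0" --gripper -0.55

```text
t: 15.65
tool_pos: [0.4996, -0.0636, 0.1239]
orientation: [-0.0, 0.044, 0.999, 0.0]
contact_force: [-0.5, 0.5, -0.3]
width: 0.0663
grasp_force: 0.0
```

```bash
python3 look.py w8
```

```text
tcp [ 0.4996 -0.0636  0.1239] yaw 84.9 t 15.65 0.06627731841824977
green [ 0.4867 -0.0624] [0.0414 0.0425] 84.9 px [282. 194.] A 1979.5
green [ 0.547  -0.0691] [0.0417 0.0422] 84.9 px [280. 261.] A 1593.0
amber [ 0.5436 -0.2908] [0.0415 0.0478] 82.4 px [ 46. 273.] A 1580.0
teal [ 0.5351 -0.0664] [0.116  0.1605] 85.1 px [282. 221.] A 16379.5
blue [ 0.5226 -0.2456] [0.089  0.1246] 67.3 px [ 50. 276.] A 1670.0
white [0.4727 0.1671] [0.0961 0.2027] 79.6 px [529. 153.] A 14104.0
white [ 0.4604 -0.2352] [0.0771 0.0876] 81.8 px [ 93. 161.] A 1774.5
```

Request:
carry_out --pt "-0.1 -0.3 -0.1 0" --pt "-0.2 -0.65 -0.2 0.1" --pt "-0.2 -0.65 -0.2 0.1" --gripper 1

```text
t: 16.08
tool_pos: [0.5215, -0.1667, 0.154]
orientation: [0.0, 0.073, 0.997, -0.0]
contact_force: [-0.9, 1.2, -0.1]
width: 0.0114
grasp_force: 0.0
```

Request:
carry_out --pt "-0.1 -0.3 0 0" --pt "-0.2 -0.65 0 0" --pt "-0.2 -0.65 0 0" --pt "-0.2 -0.65 0 0"

```text
t: 16.58
tool_pos: [0.5364, -0.2626, 0.1525]
orientation: [-0.001, 0.07, 0.998, 0.001]
contact_force: [-0.3, 0.5, 0.4]
width: 0.0001
grasp_force: 0.0
```

```bash
python3 look.py w9
```

```text
tcp [ 0.5364 -0.2626  0.1525] yaw 81.93 t 16.575 0.0001110152391619225
green [ 0.4927 -0.0899] [0.0432 0.0433] 62.5 px [467. 127.] A 1795.5
green [ 0.5543 -0.0964] [0.0433 0.042 ] 81.8 px [458. 194.] A 1485.5
amber [ 0.538  -0.2697] [0.0534 0.0533] 81.9 px [275. 202.] A 2455.5
teal [ 0.5356 -0.068 ] [0.1214 0.1606] 84.9 px [459. 157.] A 15451.0
blue [ 0.5287 -0.2677] [0.0719 0.0805] 81.9 px [274. 202.] A 1655.5
white [ 0.4619 -0.2346] [0.0309 0.0747] 83.7 px [307. 108.] A 1476.5
white [ 0.4522 -0.2914] [0.02   0.0732] 77.2 px [238. 112.] A 770.0
```

View pics/w9.png

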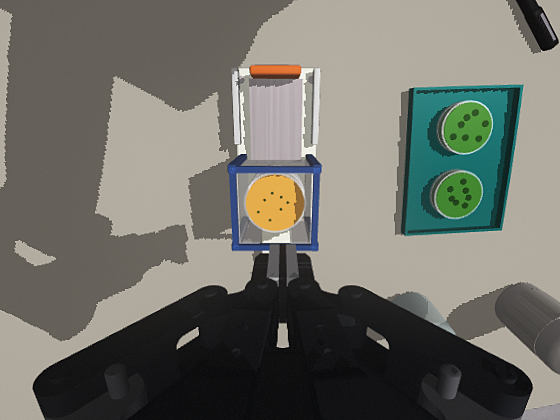

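The picture shows both green plates flat in the tray, the tower top at px (230..321, 168..248), and the orange thumb plate at (275,71). I'll turn these into the dispenser's axis and the thumb plate's position.

```bash
python3 - <<'E'
from look import *
s=robot.sense();im,d,p=snap('wrist','w10')
hsv=cv2.cvtColor(im,cv2.COLOR_RGB2HSV);H,S,V=[hsv[...,i].astype(int) for i in range(3)]
B=(abs(H-112)<10)&(S>120)&(V>50); X=cloud(p,d)
q=B&(abs(X[...,2]-.094)<.006)
r=cv2.minAreaRect(X[q][:,:2].astype(np.float32));print('tower top',r,q.sum())
O=(H<12)&(S>150)&(V>90)&(np.mgrid[:420,:560][0]<120)
c=comp(O)[0];print('orange px',c.reshape(-1,2).min(0),c.reshape(-1,2).max(0))
for z in(.055,.021):print(z,rect(c,p,z))
x=X[O];print('orange cloud z',np.percentile(x[:,2],[2,50,98]).round(3), 'xy',np.median(x[x[:,2]>.05],0).round(4),cv2.minAreaRect(x[x[:,2]>.051][:,:2].astype(np.float32)))
o=np.array(r[0]);
for a in(-8,):
    print('ledge',o+.0725*np.array([np.cos(np.radians(a)),np.sin(np.radians(a))]))
E
python3 tip2.py | tail -1;python3 tips.py|head -4
```

```text
tower top ((0.5327001214027405, -0.2680373787879944), (0.07238804548978806, 0.07260990887880325), 81.94617462158203) 1788
orange px [250  65] [300  74]
0.055 ((0.42312946915626526, -0.25214508175849915), (0.04245841130614281, 0.007188885938376188), 81.94934844970703)
0.021 ((0.4179328680038452, -0.25211644172668457), (0.04783020541071892, 0.008098390884697437), 81.94934844970703)
orange cloud z [nan nan nan] xy [ 0.4232 -0.2524  0.0557] ((0.4231497645378113, -0.25214675068855286), (0.04251781851053238, 0.007523031439632177), 81.68440246582031)
ledge [ 0.60449456 -0.27812743]
[ 0.5367934  -0.2623523   0.15338305] 4.800843025630763e-05
-10 tool z pct98 -0.0352 404
0 tool z pct98 -0.0324 592
10 tool z pct98 -0.0346 440
width -0.0003695129060376689
  return np.nanmean(a, axis, out=out, keepdims=keepdims)
```

Run:
```python
from look import *
s=robot.sense();y,R=yaw(s)
for n in('scene','side','wrist'):
    im,d,p=snap(n);X=cloud(p,d);T=(X-s['tool_pos'])@R
    m=(abs(T[...,1])<.08)&(abs(T[...,0])<.07)&(T[...,2]>-.15)&(X[...,2]>.11)
    print(n)
    for z in range(-150,-20,10):
        q=m&(abs(T[...,2]-z/1000)<.005)
        if q.sum()>8: print(z,q.sum(),'x',np.percentile(T[...,0][q],[1,99]).round(3),'y',np.percentile(T[...,1][q],[1,99]).round(3))
def loc(u,v,z):
    U=np.array([.990,-.140]);L=np.array([.14,.99]);return np.r_[np.array([.5327,-.268])+u*U+v*L,z]
print('to start high',rel(loc(-.150,0,.153)),'z',rel(loc(-.15,0,.008)))
```

```text
scene
-150 44 x [-0.013  0.006] y [-0.035  0.041]
-140 189 x [-0.017  0.006] y [-0.038  0.044]
-130 223 x [-0.021  0.006] y [-0.045  0.051]
-120 266 x [-0.02  0.01] y [-0.057  0.063]
-110 206 x [-0.019  0.002] y [-0.056  0.062]
-100 178 x [-0.018  0.011] y [-0.049  0.051]
-90 155 x [-0.017  0.013] y [-0.042  0.044]
-80 162 x [-0.014  0.01 ] y [-0.033  0.036]
-70 67 x [-0.014 -0.003] y [-0.027  0.028]
-60 64 x [-0.012  0.007] y [-0.011  0.016]
-50 56 x [-0.012  0.005] y [-0.011  0.016]
-40 54 x [-0.014  0.006] y [-0.01   0.016]
-30 17 x [-0.012 -0.001] y [-0.009  0.009]
side
-150 43 x [-0.009  0.011] y [-0.041 -0.03 ]
-140 108 x [-0.011  0.019] y [-0.043 -0.015]
-130 159 x [-0.012  0.02 ] y [-0.052 -0.01 ]
-120 197 x [-0.014  0.02 ] y [-0.063  0.006]
-110 105 x [-0.012  0.018] y [-0.062  0.011]
-100 68 x [0.007 0.018] y [-0.051  0.015]
-90 58 x [-0.004  0.017] y [-0.043  0.038]
-80 83 x [-0.007  0.014] y [-0.034  0.036]
-70 31 x [0.007 0.014] y [-0.029  0.019]
-60 15 x [0.008 0.012] y [-0.008  0.006]
-50 30 x [-0.001  0.011] y [-0.015  0.005]
-40 47 x [-0.007  0.011] y [-0.015  0.004]
-30 14 x [-0.008  0.011] y [-0.008  0.005]
wrist
-130 4278 x [0.011 0.021] y [-0.03   0.029]
-120 16470 x [0.003 0.021] y [-0.059  0.058]
-110 11030 x [-0.004  0.018] y [-0.058  0.057]
-100 8244 x [-0.007  0.018] y [-0.051  0.05 ]
-90 4794 x [-0.008  0.017] y [-0.043  0.043]
-80 4537 x [-0.008  0.014] y [-0.036  0.036]
-70 1365 x [-0.01   0.015] y [-0.028  0.027]
-60 512 x [-0.003  0.012] y [-0.013  0.013]
-50 595 x [0.007 0.012] y [-0.014  0.013]
-40 472 x [0.007 0.012] y [-0.013  0.013]
-30 63 x [0.009 0.012] y [-0.007  0.007]
to start high [ 1.026 -0.033  0.01 ] z [ 1.026 -0.033  0.976]
```

Forward clearance is known: at full push the knuckles pass the tower with a few mm to spare if the tips are at about z = 0.043. I'll go behind the thumb plate and push.

Request:
carry_out --pt "0.4 -0.03 0 0" --pt "0.8 -0.03 0 0" --pt "0.97 -0.03 0.1 0" --pt "0.97 -0.03 0.4 0" --pt "0.97 -0.03 0.75 0" --pt "0.97 -0.03 0.94 0" --pt "0.97 -0.03 0.94 0" --pt "0.97 -0.03 0.94 0"

```text
t: 17.92
tool_pos: [0.3935, -0.2491, 0.0148]
orientation: [0.001, 0.07, 0.998, -0.001]
contact_force: [0.7, -1.1, -0.5]
width: 0.0
grasp_force: 0.0
```

Request:
carry_out --pt "-0.1 0 0 0" --pt "-0.2 0 0 0" --pt "-0.3 0 0 0" --pt "-0.38 0 0 0" --pt "-0.45 0 0 0" --pt "-0.5 0 0 0" --pt "-0.5 0 0 0"

```text
t: 18.8
tool_pos: [0.4668, -0.2599, 0.0153]
orientation: [-0.0, 0.07, 0.998, -0.001]
contact_force: [-7.0, -0.1, 2.8]
width: -0.0002
grasp_force: 3.2
```

```bash
cat > disp.py <<'E'
from look import *
def run():
    s=robot.sense();o=np.array([.5327,-.268]);U=np.array([.990,-.140]);L=np.array([.14,.99])
    r=s['tool_pos'][:2]-o;print('tcp u,v,z',(r@U).round(4),(r@L).round(4),s['tool_pos'][2].round(4),'F',s['contact_force'].round(1),'yaw',yaw(s)[0].round(2))
    for n in('side','scene'):
        im,d,p=snap(n);hsv=cv2.cvtColor(im,cv2.COLOR_RGB2HSV);H,S,V=[hsv[...,i].astype(int) for i in range(3)]
        for nm,m,z in(('amber',(H>9)&(H<27)&(S>90)&(V>80),.026),('orange',(H<9)&(S>150)&(V>80),.05)):
            for c in comp(m,3,4,12):
                q=rect(c,p,z);r=np.array(q[0])-o
                if abs(r@L)<.12 and abs(r@U)<.2: print(n,nm,'u,v',(r@U).round(3),(r@L).round(3),'size',np.round(q[1],3),'px',c.reshape(-1,2).mean(0).round(0))
if __name__=='__main__': run()
E
python3 disp.py
```

```text
tcp u,v,z -0.0664 -0.0012 0.0153 F [-7.  -0.1  2.8] yaw 81.96
side amber u,v 0.019 0.03 size [0.045 0.061] px [351. 323.]
side amber u,v 0.07 0.002 size [0.05  0.029] px [378. 331.]
side amber u,v -0.049 -0.016 size [0.015 0.006] px [320. 345.]
scene amber u,v 0.049 -0.004 size [0.052 0.05 ] px [153. 258.]
```

Request:
carry_out --pt "-0.02 0 0 0" --pt "-0.04 0 0 0" --pt "-0.055 0 0 0" --pt "-0.055 0 0 0"

```text
t: 19.4
tool_pos: [0.4744, -0.261, 0.0153]
orientation: [-0.001, 0.07, 0.998, -0.001]
contact_force: [-7.3, -0.0, 2.2]
width: -0.0002
grasp_force: 3.5
```

```bash
python3 disp.py
```

```text
tcp u,v,z -0.0587 -0.0012 0.0153 F [-7.3 -0.   2.2] yaw 81.95
side amber u,v 0.017 0.029 size [0.044 0.053] px [350. 323.]
side amber u,v 0.074 0.002 size [0.05  0.037] px [379. 331.]
side amber u,v -0.042 -0.016 size [0.013 0.006] px [324. 345.]
scene amber u,v 0.056 -0.003 size [0.053 0.051] px [152. 260.]
```

Request:
carry_out --pt "-0.02 0 0 0" --pt "-0.025 0 0 0" --pt "-0.025 0 0 0"

```text
t: 19.88
tool_pos: [0.478, -0.2615, 0.0153]
orientation: [-0.001, 0.07, 0.998, -0.001]
contact_force: [-7.5, -0.4, 3.9]
width: -0.0001
grasp_force: 3.7
```

Request:
carry_out --pt "0.1 0 0 0" --pt "0.2 0 0 0" --pt "0.3 0 0 0" --pt "0.45 0 0 0" --pt "0.56 0 0 0" --pt "0.56 0 -0.4 0" --pt "0.56 0 -0.8 0" --pt "0.56 0 -0.8 0"

```text
t: 20.88
tool_pos: [0.3995, -0.2527, 0.1414]
orientation: [0.006, 0.07, 0.997, -0.005]
contact_force: [0.2, -0.0, 0.2]
width: 0.0
grasp_force: 0.0
```

Request:
carry_out --pt "-0.4 0 -0.1 0" --pt "-0.8 0 -0.1 0" --pt "-0.99 0 -0.1 0" --pt "-0.99 0 -0.1 0" --pt "-0.99 0 -0.1 0" --gripper -0.8

```text
t: 21.5
tool_pos: [0.542, -0.2695, 0.1485]
orientation: [-0.0, 0.071, 0.998, -0.0]
contact_force: [0.0, 0.3, -0.1]
width: 0.0768
grasp_force: 0.0
```

```bash
python3 disp.py; python3 look.py w11
```

```text
tcp u,v,z 0.0095 -0.0001 0.1485 F [ 0.   0.3 -0.1] yaw 81.91
side amber u,v 0.076 0.002 size [0.049 0.041] px [380. 331.]
side amber u,v 0.013 0.025 size [0.036 0.05 ] px [347. 325.]
side amber u,v -0.108 0.008 size [0.059 0.008] px [289. 338.]
scene amber u,v 0.06 -0.003 size [0.051 0.051] px [152. 261.]
tcp [ 0.5417 -0.2696  0.1486] yaw 81.87 t 21.6 0.07678419407192255
green [ 0.4931 -0.0909] [0.0439 0.0423] 82.7 px [477. 120.] A 1858.0
green [ 0.5548 -0.0975] [0.0431 0.043 ] 41.4 px [468. 189.] A 1562.5
amber [ 0.5349 -0.269 ] [0.0502 0.0498] 81.9 px [282. 193.] A 2318.0
amber [ 0.5978 -0.2773] [0.0454 0.0254] 80.3 px [282. 255.] A 872.5
amber [ 0.571  -0.2737] [0.0285 0.0112] 81.9 px [282. 233.] A 271.5
teal [ 0.5356 -0.068 ] [0.1216 0.1605] 84.9 px [468. 152.] A 16084.0
blue [ 0.5291 -0.2678] [0.0724 0.0783] 81.9 px [283. 196.] A 7701.0
blue [ 0.7294 -0.1392] [0.0449 0.0169] 23.2 px [439. 372.] A 380.0
white [ 0.4634 -0.2279] [0.0167 0.0741] 83.9 px [317. 104.] A 1420.0
white [ 0.4538 -0.2887] [0.0139 0.073 ] 76.8 px [245. 101.] A 681.0
```

Request:
carry_out --pt "-0.3 0 0 0" --pt "-0.42 0 0.2 0" --pt "-0.42 0 0.55 0" --pt "-0.42 0 0.8 0" --pt "-0.42 0 0.8 0"

```text
t: 22.28
tool_pos: [0.6016, -0.2767, 0.0246]
orientation: [-0.004, 0.071, 0.997, 0.002]
contact_force: [-0.2, 0.1, -0.2]
width: 0.077
grasp_force: 0.0
```

```bash
python3 look.py w12|grep -E "tcp|amber"
python3 - <<'E'
import cv2;cv2.imwrite('pics/c3.png',cv2.imread('pics/w12.png')[100:340,140:420])
E
```

```text
tcp [ 0.6016 -0.2767  0.0246] yaw 81.88 t 22.275 0.07698694740229466
amber [ 0.5341 -0.2687] [0.0515 0.0516] 43.4 px [279. 127.] A 10495.5
amber [ 0.5966 -0.277 ] [0.0423 0.0263] 81.8 px [280. 252.] A 3268.0
amber [ 0.5708 -0.2733] [0.0292 0.0061] 81.8 px [280. 211.] A 487.0
```

View pics/c3.png

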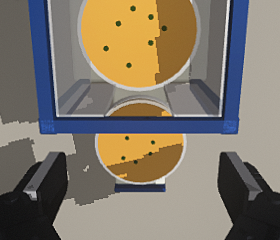

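The ejected plate lies on the ledge at crop px (141,145), centred between the fingers. I'll grasp it and lift.

Request:
carry_out --pt "0 0 0.12 0" --pt "0 0 0.25 0" --pt "0 0 0.25 0"

```text
t: 22.7
tool_pos: [0.6033, -0.2774, -0.0114]
orientation: [-0.002, 0.071, 0.997, 0.001]
contact_force: [-0.6, -0.1, -0.1]
width: 0.0766
grasp_force: 0.0
```

Request:
carry_out --pt "0 0 0 0" --pt "0 0 0 0" --pt "0 0 0 0" --pt "0 0 0 0" --gripper 1

```text
t: 23.2
tool_pos: [0.6057, -0.279, -0.0081]
orientation: [0.001, 0.071, 0.998, -0.001]
contact_force: [-0.2, -0.5, 4.1]
width: 0.0529
grasp_force: 52.7
```

Request:
carry_out --pt "0 0 -0.1 0" --pt "0 0 -0.3 0" --pt "0 0 -0.6 0" --pt "0 0 -0.7 0" --pt "0 0 -0.7 0"

```text
t: 23.82
tool_pos: [0.6055, -0.2789, 0.0971]
orientation: [0.001, 0.071, 0.998, -0.001]
contact_force: [-0.4, -0.0, 0.2]
width: 0.0528
grasp_force: 52.4
```

```bash
cat > panel.py <<'E'
from look import *
a=np.radians(79.2-90);PX=np.array([np.cos(a),np.sin(a)]);PY=np.array([-np.sin(a),np.cos(a)])
def slot(x,y): return np.array([.4817,.2098])+x*PX+y*PY
if __name__=='__main__':
    s=robot.sense();print(s['tool_pos'],yaw(s)[0],s['width'])
    for sl in((.045,-.042),(-.045,-.042),(.045,.042),(-.045,.042)):
        w=slot(*sl);print(sl,w.round(4),rel(np.r_[w,s['tool_pos'][2]]))
E
python3 panel.py
```

```text
[ 0.60551266 -0.27889806  0.09708549] 81.9054295785595 0.05281338411326009
(0.045, -0.042) [0.518  0.1601] [ 0.989  2.815 -0.005]
(-0.045, -0.042) [0.4296 0.177 ] [ 1.589  2.844 -0.006]
(0.045, 0.042) [0.5338 0.2426] [ 0.963  3.375 -0.005]
(-0.045, 0.042) [0.4454 0.2595] [ 1.562  3.403 -0.007]
```

Request:
carry_out --pt "0.13 0.28 0 0" --pt "0.26 0.57 0 0" --pt "0.39 0.85 0 0"

```text
t: 24.2
tool_pos: [0.5627, -0.1419, 0.0932]
orientation: [-0.002, 0.071, 0.997, 0.001]
contact_force: [-0.5, 0.5, 0.5]
width: 0.0528
grasp_force: 52.4
```

Request:
carry_out --pt "0.13 0.28 0 0" --pt "0.26 0.57 0 0" --pt "0.39 0.85 0 0"

```text
t: 24.58
tool_pos: [0.5227, -0.0077, 0.0935]
orientation: [-0.002, 0.071, 0.997, 0.0]
contact_force: [0.4, 0.6, -0.2]
width: 0.0528
grasp_force: 52.4
```

Request:
carry_out --pt "0.13 0.28 0 0" --pt "0.26 0.57 0 0" --pt "0.39 0.85 0 0"

```text
t: 24.95
tool_pos: [0.4827, 0.1263, 0.0936]
orientation: [-0.002, 0.071, 0.997, -0.0]
contact_force: [0.7, -0.2, 0.8]
width: 0.0531
grasp_force: 52.4
```

Request:
carry_out --pt "0.13 0.28 0 0.05" --pt "0.26 0.57 0 0.09" --pt "0.39 0.85 0 0.09" --pt "0.39 0.85 0.2 0.09" --pt "0.39 0.85 0.35 0.09" --pt "0.39 0.85 0.35 0.09" --pt "0.39 0.85 0.35 0.09"

```text
t: 25.82
tool_pos: [0.4449, 0.2592, 0.0432]
orientation: [-0.0, 0.094, 0.996, -0.0]
contact_force: [-0.6, 0.3, 0.3]
width: 0.053
grasp_force: 52.5
```

```bash
python3 panel.py
```

```text
[0.44490748 0.25918752 0.0431849 ] 79.18667350375807 0.05298211660003683
(0.045, -0.042) [0.518  0.1601] [-0.603 -0.557 -0.   ]
(-0.045, -0.042) [0.4296 0.177 ] [-0.003 -0.557  0.   ]
(0.045, 0.042) [0.5338 0.2426] [-0.603  0.003 -0.   ]
(-0.045, 0.042) [0.4454 0.2595] [-0.003  0.003 -0.   ]
```

Request:
carry_out --pt "0 0 0.06 0" --pt "0 0 0.1 0" --pt "0 0 0.108 0" --pt "0 0 0.108 0"

```text
t: 26.32
tool_pos: [0.4452, 0.2594, 0.0272]
orientation: [0.0, 0.094, 0.996, 0.0]
contact_force: [0.1, -0.5, -0.9]
width: 0.0528
grasp_force: 52.5
```

Request:
carry_out --pt "0 0 0 0" --pt "0 0 0 0" --pt "0 0 -0.03 0" --pt "0 0 -0.2 0" --pt "0 0 -0.5 0" --pt "0 0 -0.6 0" --pt "0 0 -0.6 0" --gripper -0.55

```text
t: 27.2
tool_pos: [0.4459, 0.2596, 0.1181]
orientation: [0.001, 0.094, 0.996, 0.0]
contact_force: [0.4, 0.4, -0.3]
width: 0.0663
grasp_force: 0.0
```

```bash
python3 look.py w13|grep -E "tcp|amber|green"
python3 - <<'E'
from panel import *
im,d,p=snap('side');X=cloud(p,d)
w=slot(-.045,.042);q=np.hypot(*(X[...,:2]-w).transpose(2,0,1))<.02
print(np.nanpercentile(X[...,2][q],[5,50,95]))
E
```

```text
tcp [0.4459 0.2596 0.1181] yaw 79.2 t 27.2 0.06629298599014914
green [ 0.4806 -0.0049] [0.0294 0.0425] 61.2 px [ 12. 294.] A 839.0
green [ 0.5348 -0.0194] [0.0326 0.0425] 29.7 px [ 28. 343.] A 759.5
amber [0.4425 0.2603] [0.0523 0.0519] 79.2 px [282. 207.] A 3066.0
[0.0666263  0.06912977 0.48800332]
```

Plate1 is on the panel, flat (lid top at 0.069). Back to the dispenser for plate2.

Request:
carry_out --pt "-0.024 -0.28 0 0" --pt "-0.048 -0.57 0 0" --pt "-0.072 -0.85 0 0" --gripper 1

```text
t: 27.68
tool_pos: [0.4301, 0.1309, 0.1152]
orientation: [-0.002, 0.094, 0.996, -0.0]
contact_force: [0.6, -0.1, -0.5]
width: 0.0117
grasp_force: 0.0
```

Request:
carry_out --pt "-0.024 -0.28 0 0" --pt "-0.048 -0.57 0 0" --pt "-0.072 -0.85 0 0"

```text
t: 28.05
tool_pos: [0.4169, 0.0038, 0.1154]
orientation: [-0.002, 0.094, 0.996, 0.0]
contact_force: [1.1, -0.2, -0.2]
width: 0.0004
grasp_force: 0.0
```

Request:
carry_out --pt "-0.024 -0.28 0 0" --pt "-0.048 -0.57 0 0" --pt "-0.072 -0.85 0 0"

```text
t: 28.42
tool_pos: [0.4038, -0.1231, 0.1154]
orientation: [-0.001, 0.094, 0.996, 0.001]
contact_force: [1.3, -1.0, -0.2]
width: 0.0001
grasp_force: 0.0
```

Request:
carry_out --pt "-0.024 -0.28 0 -0.05" --pt "-0.048 -0.57 0 -0.09" --pt "-0.072 -0.84 0 -0.09" --pt "-0.072 -0.84 0 -0.09" --pt "-0.072 -0.84 0 -0.09"

```text
t: 29.05
tool_pos: [0.3915, -0.2469, 0.1157]
orientation: [-0.001, 0.071, 0.997, 0.001]
contact_force: [-0.8, 0.0, -0.5]
width: -0.0002
grasp_force: 0.0
```

```bash
cat >> h.py <<'E'
def loc(u,v,z):
    U=np.array([.990,-.140]);L=np.array([.14,.99]);return np.r_[np.array([.5327,-.268])+u*U+v*L,z]
E
python3 -c "
from look import *
s=robot.sense();print(s['tool_pos'],yaw(s)[0],rel(loc(-.1415,0,.0145)))"; python3 disp.py
```

```text
[ 0.39148378 -0.24687642  0.11567232] 81.89109184422236 [-0.01  -0.009  0.674]
tcp u,v,z -0.1428 0.0011 0.1157 F [-0.8  0.  -0.5] yaw 81.89
side amber u,v 0.013 0.025 size [0.036 0.05 ] px [347. 325.]
side amber u,v -0.107 0.007 size [0.057 0.009] px [289. 338.]
```

Request:
carry_out --pt "-0.01 -0.009 0.3 0" --pt "-0.01 -0.009 0.6 0" --pt "-0.01 -0.009 0.674 0" --pt "-0.01 -0.009 0.674 0"

```text
t: 29.65
tool_pos: [0.3936, -0.2491, 0.0162]
orientation: [-0.0, 0.07, 0.998, 0.0]
contact_force: [0.3, -0.7, 0.2]
width: -0.0002
grasp_force: 0.0
```

Request:
carry_out --pt "-0.1 0 0 0" --pt "-0.2 0 0 0" --pt "-0.3 0 0 0" --pt "-0.38 0 0 0" --pt "-0.46 0 0 0" --pt "-0.53 0 0 0" --pt "-0.58 0 0 0" --pt "-0.58 0 0 0"

```text
t: 30.65
tool_pos: [0.4793, -0.2626, 0.0179]
orientation: [-0.001, 0.07, 0.998, -0.001]
contact_force: [-7.2, 0.1, 1.8]
width: -0.0002
grasp_force: 3.6
```

Request:
carry_out --pt "0 0 0 0" --pt "0.1 0 0 0" --pt "0.2 0 0 0" --pt "0.35 0 0 0" --pt "0.58 0 0 0" --pt "0.58 0 -0.4 0" --pt "0.58 0 -0.8 0" --pt "0.58 0 -0.85 0"

```text
t: 31.65
tool_pos: [0.397, -0.2532, 0.1513]
orientation: [0.005, 0.07, 0.997, -0.005]
contact_force: [0.5, -1.3, -0.1]
width: 0.0002
grasp_force: 0.0
```

Request:
carry_out --pt "-0.25 0 0 0" --pt "-0.5 0 0 0" --pt "-0.8 0 0 0" --pt "-0.8 0 0 0" --gripper -0.8

```text
t: 32.15
tool_pos: [0.5146, -0.2667, 0.1438]
orientation: [0.001, 0.07, 0.998, -0.0]
contact_force: [-0.9, -0.1, -0.3]
width: 0.0723
grasp_force: 0.0
```

```bash
python3 disp.py;python3 -c "
from look import *
print(rel(loc(.0725,0,-.009)))"
```

```text
tcp u,v,z -0.0181 -0.0013 0.1438 F [-0.9 -0.1 -0.3] yaw 82.01
side amber u,v 0.078 0.002 size [0.049 0.042] px [381. 331.]
side amber u,v 0.01 0.021 size [0.027 0.046] px [347. 327.]
side amber u,v -0.108 0.008 size [0.059 0.008] px [289. 338.]
scene amber u,v 0.062 -0.004 size [0.054 0.049] px [151. 262.]
[-0.619  0.009  1.019]
```

Request:
carry_out --pt "-0.3 0.009 0 0" --pt "-0.625 0.009 0.1 0" --pt "-0.625 0.009 0.45 0" --pt "-0.625 0.009 0.8 0" --pt "-0.625 0.009 0.9 0" --pt "-0.625 0.009 0.9 0"

```text
t: 33.0
tool_pos: [0.6048, -0.2786, 0.009]
orientation: [-0.0, 0.071, 0.997, 0.0]
contact_force: [-0.0, 0.2, 0.6]
width: 0.0769
grasp_force: 0.0
```

Request:
carry_out --pt "0 0 0.07 0" --pt "0 0 0.119 0" --pt "0 0 0.119 0"

```text
t: 33.38
tool_pos: [0.6052, -0.2784, -0.0094]
orientation: [-0.0, 0.071, 0.998, 0.0]
contact_force: [0.3, -0.6, 0.3]
width: 0.0767
grasp_force: 0.0
```

Request:
carry_out --pt "0 0 0 0" --pt "0 0 0 0" --pt "0 0 0 0" --pt "0 0 0 0" --gripper 1

```text
t: 33.88
tool_pos: [0.6061, -0.279, -0.0083]
orientation: [0.001, 0.071, 0.998, -0.0]
contact_force: [-0.5, 0.3, 6.0]
width: 0.0532
grasp_force: 52.8
```

Request:
carry_out --pt "0 0 -0.1 0" --pt "0 0 -0.3 0" --pt "0 0 -0.6 0" --pt "0 0 -0.7 0" --pt "0 0 -0.7 0" --pt "0 0 -0.7 0"

```text
t: 34.62
tool_pos: [0.6041, -0.2776, 0.0934]
orientation: [-0.002, 0.071, 0.998, 0.001]
contact_force: [-0.7, 0.7, -0.9]
width: 0.0527
grasp_force: 52.5
```

```bash
python3 panel.py
```

```text
[ 0.60409788 -0.27764481  0.09341417] 81.90258605700309 0.052650101210048095
(0.045, -0.042) [0.518  0.1601] [0.979 2.808 0.008]
(-0.045, -0.042) [0.4296 0.177 ] [1.578 2.837 0.01 ]
(0.045, 0.042) [0.5338 0.2426] [0.953 3.368 0.009]
(-0.045, 0.042) [0.4454 0.2595] [1.552 3.396 0.011]
```

Request:
carry_out --pt "0.08 0.28 0 0" --pt "0.16 0.57 0 0" --pt "0.24 0.843 0 0"

```text
t: 35.0
tool_pos: [0.5858, -0.1463, 0.0933]
orientation: [-0.002, 0.071, 0.997, 0.001]
contact_force: [-0.8, 0.1, -0.3]
width: 0.053
grasp_force: 52.5
```

Request:
carry_out --pt "0.08 0.28 0 0" --pt "0.16 0.57 0 0" --pt "0.24 0.843 0 0"

```text
t: 35.38
tool_pos: [0.5679, -0.0162, 0.0935]
orientation: [-0.002, 0.071, 0.998, 0.0]
contact_force: [0.3, -0.2, -0.4]
width: 0.0531
grasp_force: 52.5
```

Request:
carry_out --pt "0.08 0.28 0 0" --pt "0.16 0.57 0 0" --pt "0.24 0.843 0 0"

```text
t: 35.75
tool_pos: [0.55, 0.1137, 0.0936]
orientation: [-0.002, 0.071, 0.998, -0.0]
contact_force: [0.7, -0.1, 0.3]
width: 0.0528
grasp_force: 52.5
```

Request:
carry_out --pt "0.08 0.28 0 0.05" --pt "0.16 0.57 0 0.09" --pt "0.24 0.843 0 0.09" --pt "0.24 0.843 0.2 0.09" --pt "0.24 0.843 0.34 0.09" --pt "0.24 0.843 0.34 0.09" --pt "0.24 0.843 0.34 0.09"

```text
t: 36.62
tool_pos: [0.534, 0.2424, 0.0446]
orientation: [-0.0, 0.094, 0.996, -0.0]
contact_force: [-0.8, -0.2, -0.0]
width: 0.0528
grasp_force: 52.5
```

```bash
python3 panel.py
```

```text
[0.53401052 0.24236393 0.04462464] 79.18771017425543 0.052755137015762045
(0.045, -0.042) [0.518  0.1601] [ 0.002 -0.559  0.   ]
(-0.045, -0.042) [0.4296 0.177 ] [ 0.602 -0.559  0.   ]
(0.045, 0.042) [0.5338 0.2426] [0.002 0.001 0.   ]
(-0.045, 0.042) [0.4454 0.2595] [0.602 0.001 0.   ]
```

Request:
carry_out --pt "0 0 0.06 0" --pt "0 0 0.1 0" --pt "0 0 0.118 0" --pt "0 0 0.118 0"

```text
t: 37.12
tool_pos: [0.5341, 0.2425, 0.027]
orientation: [0.0, 0.094, 0.996, 0.0]
contact_force: [0.2, 1.0, -0.3]
width: 0.0528
grasp_force: 52.6
```

Request:
carry_out --pt "0 0 0 0" --pt "0 0 0 0" --pt "0 0 -0.03 0" --pt "0 0 -0.2 0" --pt "0 0 -0.5 0" --pt "0 0 -0.6 0" --pt "0 0 -0.6 0" --gripper -0.55

```text
t: 38.0
tool_pos: [0.5349, 0.2427, 0.1181]
orientation: [0.001, 0.094, 0.996, 0.0]
contact_force: [0.9, 0.2, -0.4]
width: 0.0663
grasp_force: 0.0
```

```bash
python3 look.py w14|grep -E "tcp|amber|green"
```

```text
tcp [0.5349 0.2427 0.1181] yaw 79.21 t 38.0 0.06629697472463228
green [ 0.5552 -0.014 ] [0.0295 0.0426] 61.5 px [ 12. 280.] A 901.5
amber [0.4391 0.2606] [0.052  0.0523] 79.2 px [281.  83.] A 4274.0
amber [0.5332 0.243 ] [0.0524 0.0521] 79.2 px [282. 209.] A 3052.5
```

Request:
carry_out --pt "0.026 -0.28 0 0" --pt "0.052 -0.57 0 0" --pt "0.078 -0.847 0 0" --gripper 1

```text
t: 38.42
tool_pos: [0.4966, 0.1187, 0.1146]
orientation: [-0.002, 0.094, 0.996, -0.0]
contact_force: [-0.5, -0.8, -0.3]
width: 0.0115
grasp_force: 0.0
```

Request:
carry_out --pt "0.026 -0.28 0 0" --pt "0.052 -0.57 0 0" --pt "0.078 -0.847 0 0"

```text
t: 38.8
tool_pos: [0.4615, -0.0036, 0.1149]
orientation: [-0.002, 0.094, 0.996, 0.0]
contact_force: [0.5, -1.0, -0.1]
width: -0.0002
grasp_force: 0.0
```

Request:
carry_out --pt "0.026 -0.28 0 0" --pt "0.052 -0.57 0 0" --pt "0.078 -0.847 0 0"

```text
t: 39.17
tool_pos: [0.4263, -0.1259, 0.115]
orientation: [-0.002, 0.094, 0.996, 0.001]
contact_force: [1.1, -0.9, -0.7]
width: 0.0001
grasp_force: 0.0
```

Request:
carry_out --pt "0.026 -0.28 0 -0.05" --pt "0.052 -0.57 0 -0.09" --pt "0.078 -0.847 0 -0.09" --pt "0.078 -0.847 0 -0.09" --pt "0.078 -0.847 0 -0.09"

```text
t: 39.8
tool_pos: [0.3922, -0.2466, 0.1155]
orientation: [-0.001, 0.071, 0.997, 0.001]
contact_force: [-0.1, 0.1, -0.1]
width: 0.0001
grasp_force: 0.0
```

```bash
python3 -c "
from look import *
s=robot.sense();print(s['tool_pos'],yaw(s)[0],rel(loc(-.1415,0,.0145)))"; python3 disp.py
```

```text
[ 0.39216658 -0.24659441  0.11550647] 81.88714229660656 [-0.006 -0.012  0.673]
tcp u,v,z -0.1421 0.0015 0.1155 F [-0.1  0.1 -0.1] yaw 81.89
side amber u,v 0.01 0.021 size [0.027 0.046] px [347. 327.]
side amber u,v -0.108 0.007 size [0.057 0.008] px [289. 337.]
```

Request:
carry_out --pt "-0.006 -0.012 0.3 0" --pt "-0.006 -0.012 0.6 0" --pt "-0.006 -0.012 0.673 0" --pt "-0.006 -0.012 0.673 0"

```text
t: 40.4
tool_pos: [0.3937, -0.2492, 0.0162]
orientation: [-0.0, 0.07, 0.998, 0.0]
contact_force: [0.5, -0.5, -0.9]
width: 0.0001
grasp_force: 0.0
```

Request:
carry_out --pt "-0.1 0 0 0" --pt "-0.2 0 0 0" --pt "-0.3 0 0 0" --pt "-0.38 0 0 0" --pt "-0.46 0 0 0" --pt "-0.53 0 0 0" --pt "-0.575 0 0 0" --pt "-0.575 0 0 0"

```text
t: 41.4
tool_pos: [0.4786, -0.2626, 0.0179]
orientation: [-0.001, 0.07, 0.998, -0.001]
contact_force: [-7.6, -0.8, 3.1]
width: -0.0002
grasp_force: 3.6
```

Request:
carry_out --pt "0 0 0 0" --pt "0.1 0 0 0" --pt "0.2 0 0 0" --pt "0.35 0 0 0" --pt "0.58 0 0 0" --pt "0.58 0 -0.4 0" --pt "0.58 0 -0.8 0" --pt "0.58 0 -0.85 0"

```text
t: 42.4
tool_pos: [0.3963, -0.2532, 0.1512]
orientation: [0.005, 0.07, 0.997, -0.005]
contact_force: [0.4, -0.6, 0.2]
width: 0.0002
grasp_force: 0.0
```

Request:
carry_out --pt "-0.25 0 0 0" --pt "-0.5 0 0 0" --pt "-0.8 0 0 0" --pt "-0.8 0 0 0" --pt "-0.8 0 0 0" --gripper -0.8

```text
t: 43.02
tool_pos: [0.5114, -0.2664, 0.1438]
orientation: [-0.0, 0.07, 0.998, -0.0]
contact_force: [0.6, -0.1, -0.9]
width: 0.0771
grasp_force: 0.0
```

```bash
python3 disp.py;python3 -c "
from look import *
print(rel(loc(.0735,0,-.009)))"
```

```text
tcp u,v,z -0.0213 -0.0014 0.1438 F [ 0.6 -0.1 -0.9] yaw 81.93
side amber u,v 0.077 0.002 size [0.049 0.041] px [381. 331.]
side amber u,v 0.006 0.018 size [0.02  0.038] px [345. 328.]
scene amber u,v 0.062 -0.003 size [0.053 0.051] px [151. 262.]
[-0.635  0.011  1.02 ]
```

Request:
carry_out --pt "-0.3 0.011 0 0" --pt "-0.635 0.011 0.1 0" --pt "-0.635 0.011 0.45 0" --pt "-0.635 0.011 0.8 0" --pt "-0.635 0.011 0.9 0" --pt "-0.635 0.011 0.9 0"

```text
t: 43.88
tool_pos: [0.6056, -0.2785, 0.0089]
orientation: [-0.0, 0.071, 0.997, 0.0]
contact_force: [0.4, 0.2, 0.7]
width: 0.0769
grasp_force: 0.0
```

Request:
carry_out --pt "0 0 0.07 0" --pt "0 0 0.12 0" --pt "0 0 0.12 0"

```text
t: 44.25
tool_pos: [0.6059, -0.2783, -0.0096]
orientation: [-0.0, 0.071, 0.998, 0.0]
contact_force: [-0.6, -0.3, -0.2]
width: 0.0771
grasp_force: 0.0
```

Request:
carry_out --pt "0 0 0 0" --pt "0 0 0 0" --pt "0 0 0 0" --pt "0 0 0 0" --gripper 1

```text
t: 44.75
tool_pos: [0.6068, -0.2788, -0.0086]
orientation: [0.001, 0.071, 0.998, -0.0]
contact_force: [1.2, 0.2, 4.1]
width: 0.0532
grasp_force: 52.8
```

Request:
carry_out --pt "0 0 -0.1 0" --pt "0 0 -0.3 0" --pt "0 0 -0.6 0" --pt "0 0 -0.7 0" --pt "0 0 -0.7 0" --pt "0 0 -0.7 0"

```text
t: 45.5
tool_pos: [0.6048, -0.2775, 0.0933]
orientation: [-0.002, 0.071, 0.998, 0.001]
contact_force: [-0.2, 0.7, -0.2]
width: 0.0527
grasp_force: 52.4
```

```bash
python3 panel.py; python3 disp.py
```

```text
[ 0.60483461 -0.27753221  0.09326707] 81.90181997270827 0.05266567677743621
(0.045, -0.042) [0.518  0.1601] [0.984 2.807 0.008]
(-0.045, -0.042) [0.4296 0.177 ] [1.583 2.835 0.01 ]
(0.045, 0.042) [0.5338 0.2426] [0.957 3.366 0.009]
(-0.045, 0.042) [0.4454 0.2595] [1.557 3.395 0.011]
tcp u,v,z 0.0727 0.0007 0.0933 F [-0.2  0.7 -0.2] yaw 81.9
side amber u,v 0.098 0.072 size [0.06  0.036] px [384. 300.]
side amber u,v 0.005 0.018 size [0.019 0.038] px [345. 328.]
scene amber u,v -0.077 -0.07 size [0.065 0.053] px [144. 225.]
```

Request:
carry_out --pt "0.13 0.24 0 0" --pt "0.26 0.48 0 0" --pt "0.397 0.71 0 0"

```text
t: 45.98
tool_pos: [0.5609, -0.1631, 0.0941]
orientation: [-0.001, 0.071, 0.997, 0.001]
contact_force: [0.5, 0.1, -0.3]
width: 0.0533
grasp_force: 52.5
```

Request:
carry_out --pt "0.13 0.24 0 0" --pt "0.26 0.48 0 0" --pt "0.397 0.71 0 0"

```text
t: 46.35
tool_pos: [0.5168, -0.0493, 0.0944]
orientation: [-0.001, 0.071, 0.998, 0.0]
contact_force: [0.4, 0.1, -1.1]
width: 0.0528
grasp_force: 52.5
```

Request:
carry_out --pt "0.13 0.24 0 0" --pt "0.26 0.48 0 0" --pt "0.397 0.71 0 0"

```text
t: 46.72
tool_pos: [0.4729, 0.0643, 0.0945]
orientation: [-0.001, 0.071, 0.998, 0.0]
contact_force: [0.4, -0.7, -0.5]
width: 0.053
grasp_force: 52.5
```

Request:
carry_out --pt "0.13 0.24 0 0.05" --pt "0.26 0.48 0 0.09" --pt "0.397 0.71 0 0.09" --pt "0.397 0.71 0.2 0.09" --pt "0.397 0.71 0.34 0.09" --pt "0.397 0.71 0.34 0.09" --pt "0.397 0.71 0.34 0.09"

```text
t: 47.6
tool_pos: [0.4306, 0.1768, 0.0449]
orientation: [0.0, 0.094, 0.996, 0.0]
contact_force: [0.2, 0.2, -0.5]
width: 0.0528
grasp_force: 52.5
```

```bash
python3 panel.py
```

```text
[0.43055764 0.1768482  0.04489492] 79.19169002602692 0.05280600759938868
(0.045, -0.042) [0.518  0.1601] [-0.594 -0.     0.   ]
(-0.045, -0.042) [0.4296 0.177 ] [ 0.006 -0.    -0.   ]
(0.045, 0.042) [0.5338 0.2426] [-0.594  0.56   0.   ]
(-0.045, 0.042) [0.4454 0.2595] [0.006 0.56  0.   ]
```

Request:
carry_out --pt "0 0 0.06 0" --pt "0 0 0.1 0" --pt "0 0 0.12 0" --pt "0 0 0.12 0"

```text
t: 48.1
tool_pos: [0.4304, 0.1769, 0.0265]
orientation: [0.0, 0.094, 0.996, 0.0]
contact_force: [0.3, 0.2, 0.2]
width: 0.0529
grasp_force: 52.4
```

Request:
carry_out --pt "0 0 0 0" --pt "0 0 0 0" --pt "0 0 -0.03 0" --pt "0 0 -0.2 0" --pt "0 0 -0.5 0" --pt "0 0 -0.6 0" --pt "0 0 -0.6 0" --gripper -0.55

```text
t: 48.98
tool_pos: [0.4311, 0.177, 0.1175]
orientation: [0.001, 0.094, 0.996, 0.0]
contact_force: [1.1, -0.4, -0.5]
width: 0.0663
grasp_force: 0.0
```

```bash
python3 look.py w15|grep -E "tcp|amber|green"
```

```text
tcp [0.4311 0.177  0.1175] yaw 79.21 t 48.975 0.06628443715950758
green [ 0.4735 -0.0246] [0.0367 0.0414] 28.0 px [ 77. 294.] A 1121.5
amber [0.4282 0.1776] [0.0522 0.0524] 52.1 px [282. 207.] A 3084.0
amber [0.4432 0.2638] [0.0522 0.0526] 37.2 px [389. 206.] A 3015.0
```

Request:
carry_out --pt "-0.031 -0.315 0 0" --pt "-0.062 -0.63 0 0" --pt "-0.094 -0.944 0 0" --gripper 1

```text
t: 49.4
tool_pos: [0.4159, 0.0342, 0.1146]
orientation: [-0.002, 0.094, 0.996, 0.0]
contact_force: [0.6, -0.2, 0.7]
width: 0.0116
grasp_force: 0.0
```

Request:
carry_out --pt "-0.031 -0.315 0 0" --pt "-0.062 -0.63 0 0" --pt "-0.094 -0.944 0 0"

```text
t: 49.78
tool_pos: [0.4033, -0.1074, 0.1146]
orientation: [-0.001, 0.094, 0.996, 0.001]
contact_force: [0.2, 0.4, 0.3]
width: -0.0
grasp_force: 0.0
```

Request:
carry_out --pt "-0.031 -0.315 0 -0.05" --pt "-0.062 -0.63 0 -0.09" --pt "-0.094 -0.944 0 -0.09" --pt "-0.094 -0.944 0 -0.09" --pt "-0.094 -0.944 0 -0.09"

```text
t: 50.4
tool_pos: [0.3914, -0.247, 0.1149]
orientation: [-0.001, 0.071, 0.997, 0.001]
contact_force: [-0.1, 0.5, -0.4]
width: -0.0004
grasp_force: 0.0
```

```bash
python3 -c "
from look import *
s=robot.sense();print(s['tool_pos'],yaw(s)[0],rel(loc(-.1415,0,.0145)))"; python3 disp.py
```

```text
[ 0.39139268 -0.2469543   0.11491735] 81.88358525810766 [-0.011 -0.009  0.669]
tcp u,v,z -0.1428 0.0011 0.1149 F [-0.1  0.5 -0.4] yaw 81.88
side amber u,v 0.005 0.018 size [0.019 0.037] px [345. 328.]
side amber u,v -0.108 0.007 size [0.057 0.008] px [289. 338.]
```

Slide back and one plate left. Next is plate4.

Request:
carry_out --pt "-0.011 -0.009 0.3 0" --pt "-0.011 -0.009 0.6 0" --pt "-0.011 -0.009 0.669 0" --pt "-0.011 -0.009 0.669 0"

```text
t: 51.0
tool_pos: [0.3938, -0.2492, 0.0164]
orientation: [-0.0, 0.07, 0.998, 0.0]
contact_force: [0.3, -0.1, 0.7]
width: -0.0001
grasp_force: 0.0
```

Request:
carry_out --pt "-0.1 0 0 0" --pt "-0.2 0 0 0" --pt "-0.3 0 0 0" --pt "-0.38 0 0 0" --pt "-0.46 0 0 0" --pt "-0.53 0 0 0" --pt "-0.575 0 0 0" --pt "-0.575 0 0 0"

```text
t: 52.0
tool_pos: [0.4789, -0.2627, 0.018]
orientation: [-0.001, 0.07, 0.998, -0.001]
contact_force: [-7.4, -0.1, 3.3]
width: 0.0001
grasp_force: 3.6
```

Request:
carry_out --pt "0 0 0 0" --pt "0.1 0 0 0" --pt "0.2 0 0 0" --pt "0.35 0 0 0" --pt "0.58 0 0 0" --pt "0.58 0 -0.4 0" --pt "0.58 0 -0.8 0" --pt "0.58 0 -0.85 0"

```text
t: 53.0
tool_pos: [0.3965, -0.2531, 0.1512]
orientation: [0.005, 0.07, 0.997, -0.005]
contact_force: [-0.9, -0.6, 0.4]
width: 0.0002
grasp_force: 0.0
```

Request:
carry_out --pt "-0.25 0 0 0" --pt "-0.5 0 0 0" --pt "-0.8 0 0 0" --pt "-0.8 0 0 0" --pt "-0.8 0 0 0" --gripper -0.8

```text
t: 53.62
tool_pos: [0.5116, -0.2664, 0.1439]
orientation: [-0.0, 0.07, 0.998, 0.0]
contact_force: [-0.5, -0.3, -0.4]
width: 0.0768
grasp_force: 0.0
```

```bash
python3 disp.py;python3 -c "
from look import *
print(rel(loc(.0735,0,-.009)))"
```

```text
tcp u,v,z -0.0211 -0.0014 0.1439 F [-0.5 -0.3 -0.4] yaw 81.93
side amber u,v 0.078 0.002 size [0.049 0.042] px [381. 331.]
scene amber u,v 0.062 -0.003 size [0.051 0.051] px [151. 262.]
[-0.633  0.011  1.02 ]
```

Request:
carry_out --pt "-0.3 0.011 0 0" --pt "-0.633 0.011 0.1 0" --pt "-0.633 0.011 0.45 0" --pt "-0.633 0.011 0.8 0" --pt "-0.633 0.011 0.9 0" --pt "-0.633 0.011 0.9 0"

```text
t: 54.48
tool_pos: [0.6055, -0.2785, 0.009]
orientation: [-0.0, 0.071, 0.997, 0.0]
contact_force: [-0.1, 1.0, 0.8]
width: 0.0772
grasp_force: 0.0
```

Request:
carry_out --pt "0 0 0.07 0" --pt "0 0 0.12 0" --pt "0 0 0.12 0"

```text
t: 54.85
tool_pos: [0.6058, -0.2783, -0.0094]
orientation: [-0.0, 0.071, 0.998, 0.0]
contact_force: [-0.8, -0.3, 0.3]
width: 0.0767
grasp_force: 0.0
```

Request:
carry_out --pt "0 0 0 0" --pt "0 0 0 0" --pt "0 0 0 0" --pt "0 0 0 0" --gripper 1

```text
t: 55.35
tool_pos: [0.6066, -0.2788, -0.0085]
orientation: [0.001, 0.071, 0.998, -0.0]
contact_force: [0.2, 0.3, 4.3]
width: 0.053
grasp_force: 52.7
```

Request:
carry_out --pt "0 0 -0.1 0" --pt "0 0 -0.3 0" --pt "0 0 -0.6 0" --pt "0 0 -0.7 0" --pt "0 0 -0.7 0" --pt "0 0 -0.7 0"

```text
t: 56.1
tool_pos: [0.6047, -0.2776, 0.0934]
orientation: [-0.002, 0.071, 0.998, 0.001]
contact_force: [-0.2, -0.4, -0.2]
width: 0.0529
grasp_force: 52.4
```

```bash
python3 panel.py; python3 disp.py
```

```text
[ 0.60470484 -0.27757657  0.09342624] 81.89926817622876 0.052899474252287006
(0.045, -0.042) [0.518  0.1601] [0.983 2.807 0.008]
(-0.045, -0.042) [0.4296 0.177 ] [1.583 2.836 0.01 ]
(0.045, 0.042) [0.5338 0.2426] [0.957 3.367 0.009]
(-0.045, 0.042) [0.4454 0.2595] [1.556 3.395 0.011]
tcp u,v,z 0.0726 0.0006 0.0934 F [-0.2 -0.4 -0.2] yaw 81.9
side amber u,v 0.098 0.072 size [0.06  0.035] px [385. 301.]
scene amber u,v -0.076 -0.07 size [0.064 0.053] px [143. 225.]
```

Request:
carry_out --pt "0.11 0.312 0 0" --pt "0.22 0.624 0 0" --pt "0.329 0.937 0 0"

```text
t: 56.58
tool_pos: [0.5757, -0.1306, 0.0943]
orientation: [-0.001, 0.071, 0.997, 0.0]
contact_force: [0.1, -0.5, 0.3]
width: 0.0531
grasp_force: 52.4
```

Request:
carry_out --pt "0.11 0.312 0 0" --pt "0.22 0.624 0 0" --pt "0.329 0.937 0 0"

```text
t: 56.95
tool_pos: [0.5466, 0.0154, 0.0945]
orientation: [-0.001, 0.071, 0.997, 0.0]
contact_force: [0.1, -0.2, 0.2]
width: 0.0529
grasp_force: 52.4
```

Request:
carry_out --pt "0.11 0.312 0 0.05" --pt "0.22 0.624 0 0.09" --pt "0.329 0.937 0 0.09" --pt "0.329 0.937 0.2 0.09" --pt "0.329 0.937 0.34 0.09" --pt "0.329 0.937 0.34 0.09" --pt "0.329 0.937 0.34 0.09"

```text
t: 57.82
tool_pos: [0.5191, 0.1598, 0.0451]
orientation: [0.0, 0.094, 0.996, 0.0]
contact_force: [0.3, -0.1, 0.8]
width: 0.0529
grasp_force: 52.5
```

```bash
python3 panel.py
```

```text
[0.51912237 0.15977487 0.04505704] 79.19047529312529 0.05287014867267436
(0.045, -0.042) [0.518  0.1601] [ 0.008  0.001 -0.   ]
(-0.045, -0.042) [0.4296 0.177 ] [ 0.608  0.001 -0.   ]
(0.045, 0.042) [0.5338 0.2426] [0.008 0.561 0.   ]
(-0.045, 0.042) [0.4454 0.2595] [ 0.608  0.561 -0.   ]
```

Request:
carry_out --pt "0.006 0 0.06 0" --pt "0.006 0 0.1 0" --pt "0.006 0 0.121 0" --pt "0.006 0 0.121 0"

```text
t: 58.32
tool_pos: [0.5181, 0.16, 0.0266]
orientation: [0.0, 0.094, 0.996, 0.0]
contact_force: [0.1, -0.2, -1.0]
width: 0.0535
grasp_force: 52.4
```

Request:
carry_out --pt "0 0 0 0" --pt "0 0 0 0" --pt "0 0 -0.03 0" --pt "0 0 -0.2 0" --pt "0 0 -0.5 0" --pt "0 0 -0.8 0" --pt "0 0 -0.9 0" --gripper -0.55

```text
t: 59.2
tool_pos: [0.52, 0.1602, 0.1653]
orientation: [0.003, 0.094, 0.996, 0.001]
contact_force: [-0.7, -0.4, -0.4]
width: 0.0665
grasp_force: 0.0
```

Request:
carry_out --pt "0 0.3 0 0" --pt "0 0.6 0 0" --pt "0 0.8 0 0" --pt "0 0.8 0 0" --pt "0 0.8 0 0"

```text
t: 59.82
tool_pos: [0.5398, 0.2772, 0.1606]
orientation: [-0.001, 0.094, 0.996, -0.001]
contact_force: [-0.8, -0.2, 1.1]
width: 0.0664
grasp_force: 0.0
```

```bash
python3 look.py w16
python3 - <<'E'
from panel import *
s=robot.sense();im,d,p=snap('wrist');X=cloud(p,d)
hsv=cv2.cvtColor(im,cv2.COLOR_RGB2HSV);H,S,V=[hsv[...,i].astype(int) for i in range(3)]
# knob bar: points above strip
C=np.array([.4817,.2098]);loc2=np.stack([(X[...,:2]-C)@PX,(X[...,:2]-C)@PY],-1)
m=(loc2[...,1]>.095)&(loc2[...,1]<.165)&(abs(loc2[...,0])<.09)&(X[...,2]>.064)&(X[...,2]<.095)
q=X[m];print(m.sum(),'z',np.percentile(q[:,2],[5,50,98]));t=m&(X[...,2]>.072)
r=cv2.minAreaRect(X[t][:,:2].astype(np.float32));print('bar top',r, 'px',np.argwhere(t).mean(0))
g=(abs(H-60)<20)&(S>100)&(V>80)&(loc2[...,1]>.09)&(X[...,2]<.056)
gp=X[g];print('green mark',g.sum(),gp.mean(0) if len(gp) else None)
E
```

```text
tcp [0.5398 0.2772 0.1606] yaw 79.2 t 59.825 0.06636178283861076
green [ 0.5575 -0.0187] [0.0369 0.0441] 62.0 px [ 14. 262.] A 896.5
green [ 0.5002 -0.0022] [0.0133 0.0401] 63.1 px [  4. 210.] A 307.0
amber [0.439  0.2593] [0.0517 0.0522] 78.6 px [241.  91.] A 2901.5
amber [0.4242 0.1741] [0.0522 0.0522] 71.3 px [143.  94.] A 2786.0
amber [0.5325 0.2415] [0.0518 0.0515] 79.1 px [244. 197.] A 2206.5
orange [0.5709 0.3281] [0.0112 0.0114] 37.1 px [338. 217.] A 93.5
teal [ 0.5368 -0.0552] [0.1134 0.1608] 84.9 px [ 30. 239.] A 4621.5
white [0.4831 0.2461] [0.2543 0.191 ] 79.4 px [243. 139.] A 39026.0
white [0.7483 0.5084] [0.1837 0.1286] 7.2 px [523. 305.] A 6959.0
843 z [0.0682678  0.07902979 0.0809783 ]
bar top ((0.5064229965209961, 0.34104403853416443), (0.014053041115403175, 0.042670391499996185), 68.06977081298828) px [152.2226614  347.35836627]
green mark 54 [0.50735979 0.3695462  0.05223482]
```

View pics/w16.png

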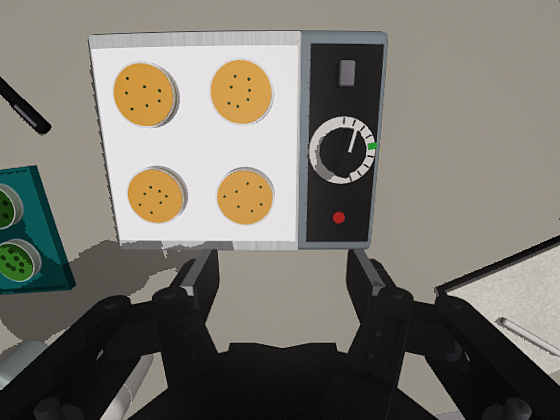

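All four amber plates lie apart on the panel. The knob is at px (347,152) with its pointer about 0.19 rad along, and the green mark is at (372,146). I'll grip the knob across its bar.

Request:
carry_out --pt "0.15 0.19 0 0.2" --pt "0.298 0.376 0 0.37" --pt "0.298 0.376 0.3 0.37" --pt "0.298 0.376 0.6 0.37" --pt "0.298 0.376 0.78 0.37" --pt "0.298 0.376 0.864 0.37" --pt "0.298 0.376 0.864 0.37" --pt "0.298 0.376 0.864 0.37" --gripper 0

```text
t: 60.92
tool_pos: [0.5084, 0.342, 0.0337]
orientation: [0.001, 0.19, 0.982, 0.001]
contact_force: [0.2, -0.0, 0.6]
width: 0.0428
grasp_force: 0.0
```

Run:
```python
from look import *
s=robot.sense();print(s['tool_pos'],yaw(s)[0],s['width'],s['contact_force'],rel([.5064,.3410,.031]))
```

```text
[0.5084102  0.34201419 0.03369827] 68.08588382070218 0.042755003485147616 [ 0.23806735 -0.04834154  0.57565802] [ 0.01  -0.011  0.018]
```

Positioned well, about 2 mm off. I'll close, pull up 11 mm and check.

Request:
carry_out --pt "0.006 -0.01 0.01 0" --pt "0.006 -0.01 0.01 0" --pt "0.006 -0.01 0.01 0" --pt "0.006 -0.01 0.01 0" --pt "0.006 -0.01 0.01 0" --gripper 1 --newtons 60

```text
t: 61.55
tool_pos: [0.5061, 0.3412, 0.0314]
orientation: [0.0, 0.19, 0.982, 0.001]
contact_force: [-2.1, 2.1, 5.6]
width: 0.012
grasp_force: 61.8
```

Request:
carry_out --pt "0 0 -0.03 0" --pt "0 0 -0.06 0" --pt "0 0 -0.075 0" --pt "0 0 -0.075 0" --pt "0 0 -0.075 0"

```text
t: 62.18
tool_pos: [0.5061, 0.3412, 0.0415]
orientation: [0.0, 0.19, 0.982, 0.001]
contact_force: [2.9, 4.1, -2.4]
width: 0.0117
grasp_force: 60.9
```

Request:
carry_out --pt "0 0 0 0.25" --pt "0 0 0 0.5" --pt "0 0 0 0.75" --pt "0 0 0 1.0"

```text
t: 62.68
tool_pos: [0.5066, 0.3419, 0.0415]
orientation: [0.001, 0.44, 0.898, 0.002]
contact_force: [5.1, 7.6, -6.0]
width: 0.0117
grasp_force: 60.4
```

Request:
carry_out --pt "0 0 0 0.25" --pt "0 0 0 0.5" --pt "0 0 0 0.75" --pt "0 0 0 1.0"

```text
t: 63.18
tool_pos: [0.5075, 0.3422, 0.0416]
orientation: [0.001, 0.657, 0.754, 0.003]
contact_force: [7.3, 8.7, -8.1]
width: 0.0116
grasp_force: 60.0
```

Request:
carry_out --pt "0 0 0 0.15" --pt "0 0 0 0.3" --pt "0 0 0 0.3" --pt "0 0 0 0.3"

```text
t: 63.68
tool_pos: [0.5077, 0.3423, 0.0416]
orientation: [0.0, 0.713, 0.701, 0.003]
contact_force: [9.0, 8.3, -7.9]
width: 0.0117
grasp_force: 60.0
```

Run:
```python
from look import *
s=robot.sense();print(s['tool_pos'],yaw(s)[0],s['width'],s['contact_force'],s['wrist_torque'])
im,d,p=snap('scene');cv2.imwrite('pics/k.png',cv2.resize(im[190:270,360:460,::-1],None,fx=4,fy=4,interpolation=2))
# white pointer from scene + green
hsv=cv2.cvtColor(im,cv2.COLOR_RGB2HSV);X=cloud(p,d)
```

```text
[0.50773507 0.34227228 0.04157814] -0.9244355191923126 0.01167534241138866 [ 8.95378379  8.26180914 -7.92837732] [ 1.44345654 -1.34839785  0.01052838]
```

Request:
carry_out --pt "0 0 0.03 0" --pt "0 0 0.06 0" --pt "0 0 0.08 0" --pt "0 0 0.08 0" --pt "0 0 0.08 0"

```text
t: 64.35
tool_pos: [0.5078, 0.3424, 0.0315]
orientation: [0.001, 0.713, 0.701, 0.003]
contact_force: [3.3, 7.1, 2.0]
width: 0.0113
grasp_force: 61.5
```

Request:
carry_out --pt "0 0 0 0" --pt "0 0 0 0" --pt "0 0 0 0" --pt "0 0 -0.1 0" --pt "0 0 -0.3 0" --pt "0 0 -0.6 0" --pt "0 0 -0.8 0" --gripper -0.1

```text
t: 65.22
tool_pos: [0.5067, 0.341, 0.1534]
orientation: [0.001, 0.713, 0.702, 0.002]
contact_force: [0.3, -0.3, 0.4]
width: 0.0472
grasp_force: 0.0
```

Request:
carry_out --pt "0 0.2 -0.1 0" --pt "0 0.4 -0.1 0" --pt "0 0.4 -0.1 0" --pt "0 0.4 -0.1 0"

```text
t: 65.72
tool_pos: [0.565, 0.3397, 0.1649]
orientation: [-0.0, 0.713, 0.702, -0.0]
contact_force: [-0.5, 0.2, 0.8]
width: 0.0469
grasp_force: 0.0
```

```bash
python3 - <<'E'
from panel import *
s=robot.sense();print(s['tool_pos'],s['contact_force'])
im,d,p=snap('wrist','w17');X=cloud(p,d)
C=np.array([.4817,.2098]);l=np.stack([(X[...,:2]-C)@PX,(X[...,:2]-C)@PY],-1)
m=(l[...,1]>.095)&(l[...,1]<.165)&(abs(l[...,0])<.05)&(X[...,2]>.072)&(X[...,2]<.1)
print('bar',m.sum(),np.percentile(X[m][:,2],[50,95]),cv2.minAreaRect(X[m][:,:2].astype(np.float32)))
hsv=cv2.cvtColor(im,cv2.COLOR_RGB2HSV);H,S,V=[hsv[...,i].astype(int) for i in range(3)]
w=m&(V>130)&(S<60);print('pointer px',w.sum(),X[w][:,:2].mean(0) if w.any() else None)
for c in comp((H>9)&(H<27)&(S>90)&(V>80),3,6,150): print('amber',rect(c,p,.06)[:2])
for n in('scene','side'):
    im,d,p=snap(n);X=cloud(p,d);hsv=cv2.cvtColor(im,cv2.COLOR_RGB2HSV);H,S,V=[hsv[...,i].astype(int) for i in range(3)]
    for nm,k,z in(('green',(abs(H-55)<15)&(S>100)&(V>50),.01),('amber',(H>9)&(H<27)&(S>100)&(V>80),.06)):
        for c in comp(k,3,5,60): r=rect(c,p,z);print(n,nm,np.round(r[0],3),np.round(r[1],3))
E
python3 disp.py
```

```text
[0.56499737 0.33971894 0.16491037] [-0.46534733  0.15299387  0.79987539]
bar 669 [0.0791639 0.0805424] ((0.5071524977684021, 0.3415588438510895), (0.04239513352513313, 0.013515044935047626), 88.8064193725586)
pointer px 60 [0.50726796 0.35323134]
amber ((0.43623730540275574, 0.255743145942688), (0.05142857879400253, 0.05258180946111679))
amber ((0.5341054201126099, 0.2366083711385727), (0.0531436912715435, 0.04311400651931763))
amber ((0.5165601968765259, 0.1721338927745819), (0.012197469361126423, 0.03675580769777298))
scene green [ 0.562 -0.071] [0.049 0.051]
scene green [ 0.489 -0.063] [0.046 0.047]
scene amber [-2.753 -0.318] [0.863 1.271]
scene amber [-2.741 -1.31 ] [0.884 0.384]
scene amber [0.52  0.248] [0.049 0.052]
scene amber [0.503 0.164] [0.048 0.053]
scene amber [0.428 0.266] [0.048 0.054]
side green [ 0.573 -0.067] [0.045 0.045]
side green [ 0.501 -0.059] [0.043 0.043]
side amber [0.428 0.185] [0.046 0.047]
side amber [0.517 0.168] [0.047 0.049]
side amber [0.443 0.27 ] [0.043 0.046]
side amber [0.535 0.252] [0.043 0.046]
side amber [ 0.422 -0.263] [0.056 0.007]
tcp u,v,z -0.0533 0.6063 0.1648 F [-1.1 -0.5  0.5] yaw -0.86
```

```bash
python3 -c "
from rig import robot
print(robot.finish_job())"
```

```text
the job is handed in; nothing more can be done
None
```

The job is handed in, with no verdict returned. My last camera check showed four amber plates on the panel, two green in the tray, the knob pushed in within about 1° of the green mark, and the slide back. The fingertips turned out to be about 3 cm behind the reported TCP, not the stated 8 mm ahead, so I set all heights from the cameras.

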